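Clamp a sign plate in the marking jig

ROBOT

A 6-joint arm with a two-finger parallel gripper is mounted at the origin on a cart in front of the work surface, level with it; the furniture and walls round the work are solid. World frame = base frame: x ahead of the robot, y to its left, z up, the work surface at z = 0. Lengths are in mm, angles in rad, forces in N, time in s.
With the tool pointing down it reaches from about 275 to 750 mm from the base axis. Payload 10.2 kg.
Tool frame: the origin (TCP) lies on the centre line of the jaws, within the pads' length; the fingertips stand 17 mm ahead of it and the grasp point (between the pads) lies 2 mm behind it; z points along the fingers, y is the line along which they close (so a half turn about z gives the same grasp; the last joint's range is limited). The gripper opens to 85 mm and grips with 20 to 120 N. Pads are 22 mm wide; open, the fingers measure 114 mm over their backs; the gripper's body (76 mm by 85 mm) begins 54 mm behind the grasp point. The pads swing forward as they close: fully open they stand 13 mm farther back than shut.
Start: joints at [-1.502, 0.313, 1.498, -0, 1.331, -0.223], TCP at [151.017, -502.817, 211.994] pointing down, gripper open.
Joint ranges: [-2.94, 2.94], [-0.97, 2.17], [0.19, 2.56], [-1.23, 4.37], [0.02, 3.11], [-2.88, 2.88]. Speed limits (rad/s): [2.39, 2.39, 3.01, 3.14, 3.14, 3.14].

INTERFACE

Orientations are given as a unit quaternion [w, x, y, z].
In Python, from rig import ctrl gives the robot as it stands. The module is installed in compiled form; this text tells all that it offers.
- The arm moves only by the shell command python3 -m jog 'ROWS' [FORCE]. ROWS is JSON, a list of rows, each an object with "delta_pos": the shift along the world's x, y, z in mm, a list of three; "angular": the turn, a rotation vector about the world's x, y, z in rad, a list of three; "fingers": the opening, from 0 (shut) to 1 (fully open). In form: [{"delta_pos": [tx, ty, tz], "angular": [rx, ry, rz], "fingers": fingers}, ...]. A call has 1 to 10 rows; each row is the pose to reach, as a shift and turn from the pose commanded when the call began; what a row does not reach only later rows make up. A row lasts 1/8 s, in which the tool goes at most 62.5 mm and 10.7 degrees, less where a joint would pass 70% of its speed; a pose out of reach is approached as far as the arm can. A call with a gripper value outside its range is refused whole. The fingers move at their own pace and stop on an object; FORCE is the grip in N (left out, the last holds). Time passes only in rows, so rows that repeat a pose let the fingers close. It gives the time, the measured TCP pose, the force, the opening and the grip force at its end, in the units of the state.
- ctrl.sense(): the state, without advancing time (a new reading comes with each control period).
- ctrl.capture(name): name is "scene" or "top" or "wrist"; returns a dict with "pixels" (420x560x3 uint8, blue, green, red), "fx", "fy", "cx", "cy" (pixels), "R" (3x3) and "t" (3): a world point X has camera coordinates R X + t. Camera axes: x right, y down, z forward; pixel columns grow to the right and rows downward; lengths in mm; the calibration is good to about 2 mm. A picture is of the moment at which its call begins. There is no depth.
- ctrl.finish_job(): hands the job in; it is judged then, once.
The state is a dict: "time_s": time; "joints": joint angles; "dq": joint speeds; "tau": joint torques, N m; "eef_pos": TCP position; "ee_rot": TCP orientation; "force": force on the tool from outside, world axes, zero at the start; "wrist_torque": the same for the moment, N m; "grip_width": opening from 0.0 (shut) to 1.0 (fully open); "grip_force": force on a finger pad.
Only numpy, scipy, OpenCV 4.12 (cv2) and the standard library are available. Lean on these libraries where they do the work, as an engineer would, in place of code of your own. Each camera call takes 0.05 s, during which the arm holds its last target. There are 200 camera calls.

TASK

Get the white sign plate ready for marking: lift the jig's spring clip until it stays up by itself, slide the plate lengthwise into the guide rails and, with shut fingertips behind its near end, push it home with a firm but gentle push (about 10 N, never more than 18 N) against the end stop's pad, which you must find by feel, held for a moment. Then take the clip by its knob and lower it onto the plate under control, keeping hold all the way down and not letting it snap, and let go. Leave everything else on the desk where it stands.

Things in the scene. Friction and masses are not known exactly. Their poses are not given: they have to be found in the camera images.
- jig: fixed marking jig, bed 162x110 mm. Origin on the desk top; +x is the direction in which a plate is slid in (away from the robot), z up. Bed top at z = 12 mm, from x = -72 to 90 mm; a tongue of the same height, 30 mm wide, carries on to x = -125 mm. Two guide rails on it, 6 mm high, 52.4 mm apart, symmetric about y = 0, straight from x = -55 to 45 mm
- jig_mouth (a point): middle of the open near end of the guides, at (-70, 0, 12) mm in the jig's frame, axes as the jig's; from here to x = -55 mm the rails narrow from about 65 mm to 52.4 mm apart
- stop: end stop: a fixed aluminium block 11x40x11 mm between the rails, under the clip, with a rigid set screw whose dark flat pad (30x7 mm) reaches out of it towards the mouth. Origin at bed height under the block's front face, jig x = 42 mm. The plate meets the pad: its face is set anew each time anywhere from jig x = 16 to 38 mm and is not reported: find it by touch
- clip_hinge (a point): middle of the clip's hinge pin, at (65, 0, 30) mm in the jig's frame; the pin lies along the jig's y
- clip_knob (a point): centre of the clip's knob, a disc 18 mm in diameter and 18 mm long, flat ends along the jig's y; take it by the flat ends from above, it can turn between the finger pads as the clip swings. With the clip down it lies 95 mm nearer the mouth than the hinge pin and 15 mm above it. The arm is 10 mm wide
- clip (a joint): clip angle: 0 down (foot 3 mm over the bed), 1.5 fully up, about 0.08 resting on the plate. Over-centre spring: below 0.9 rad it pulls shut (about 0.3 N m, 4 N at the knob when down) and snaps down if let go, above it holds itself open. Damping 0.1 N m s/rad. The foot, a bar 30 mm wide, presses 60 mm from the pin
- plate: loose rigid white sign plate, 90x50x8 mm, 55 to 115 g, lying flat on the desk to the right. Origin under its middle, x along its length, z up; the ends are alike. When home its near end is at jig x = -74 to -52 mm, between the rails, so the last part must be pushed with shut fingertips against that end; over the tongue its long sides are free for fingers.
- rubber_stamp: bystander: rubber stamp standing upright, 27x48x68 mm; origin at its underside
- eraser: bystander: eraser, 20x44x12 mm; origin at its underside
- glue_stick: bystander: glue stick standing upright, 27 mm across, 90 mm tall; origin at its underside
- sharpener: bystander: pencil sharpener, 16x26x13 mm; origin at its underside
- binder_clip: bystander: binder clip, 19x32x33 mm; origin at its underside
- stapler: bystander: stapler, 36x134x43 mm; origin at its underside
Not all that is in view belongs to the job. Of the things shaped like the plate, the white one is meant.

How it is judged (in metres and radians):
On the way, in this order (a step that is already met when the one before it is completed fails the run):
1. the clip is lifted (joint above 1.1 rad) before the plate goes in (value of joint clip above 1.1 rad), for 0.2 s.
2. with the clip up, the plate lies in the guides and is pressed against the end stop with more than 5 N (value of joint clip above 1 rad and contact force between plate and pad_c0 above 5 N and horizontal distance between plate and pad_c0 below 0.049 m and y of plate in the frame of jig between -0.004 and 0.004 m and z of plate in the frame of jig below 0.0145 m and angle between the x axis of plate and the x axis of jig, either way round below 0.06 rad and angle between plate's own z axis and vertical below 0.05 rad), for 0.2 s.
At the end, for the whole second after the job is handed in: the plate lies flat on the bed between the rails (within 4 mm sideways, 0.06 rad), its end within 2 mm of the end stop's pad (plate middle within 49 mm of the pad's middle), at rest, and the clip is down on it (joint 0.05 to 0.13 rad) (horizontal distance between plate and pad_c0 below 0.049 m and y of plate in the frame of jig between -0.004 and 0.004 m and z of plate in the frame of jig below 0.0145 m and angle between the x axis of plate and the x axis of jig, either way round below 0.06 rad and angle between plate's own z axis and vertical below 0.05 rad and value of joint clip between 0.05 and 0.13 rad and linear speed of plate below 0.01 m/s); the robot touches nothing.
It fails at once if the plate is pressed against the end stop with more than 18 N (contact force between plate and pad_c0 above 18 N).
It fails at once if the clip snaps down: faster than 2.5 rad/s while between 0.2 and 0.8 rad (value of joint clip between 0.2 and 0.8 rad and velocity of joint clip below -2.5 rad/s).
It fails at once if a bystander is moved more than 20 mm (distance of any of rubber_stamp, eraser, glue_stick, sharpener, binder_clip, stapler from where it was at the start of the episode above 0.02 m).
It also fails if it takes over 72 s, if anything falls off the work surface, if the arm or the gripper's body presses on something with over 40 N, if the wrist force passes 120 N, or if a joint passes its speed limit or range.

## Working session

There is one attempt and no reset: what is moved stays moved. The work goes in short steps, Python scripts to look and compute and a shell command to move; the robot and the scene stay as the last step left them, time stands still between calls to the robot, and variables do not carry over. Pictures are saved under pics/ and viewed, at most 10 in all, crops included, and the job is handed in when it is done.

```bash
mkdir -p pics; ls
cat > h.py <<'E'
import numpy as np, cv2
from rig import ctrl
def ray(c,u,v,z):
    R=np.array(c["R"]);t=np.array(c["t"])
    o=-R.T@t; d=R.T@np.array([(u-c["cx"])/c["fx"],(v-c["cy"])/c["fy"],1])
    return o+d*(z-o[2])/d[2]
def proj(c,X):
    p=np.array(c["R"])@np.array(X,float)+np.array(c["t"])
    return p[0]/p[2]*c["fx"]+c["cx"],p[1]/p[2]*c["fy"]+c["cy"]
E
python3 - <<'E'
from h import *
import pickle
s=ctrl.sense();print(s)
for n in("scene","top"):
    c=ctrl.capture(n);cv2.imwrite(f"pics/{n}0.png",c["pixels"]);pickle.dump(c,open(n+"0.pkl","wb"))
    print(n,c["fx"],-np.array(c["R"]).T@np.array(c["t"]))
E
```

```text
pics
{'time_s': 0.0, 'joints': array([-1.50239547e+00,  3.13466023e-01,  1.49845104e+00,  3.58630549e-05,
        1.33102777e+00, -2.23414690e-01]), 'dq': array([ 0.00091459,  0.00169119,  0.0002628 , -0.00075926, -0.00011051,
       -0.00029392]), 'tau': array([ 9.01441967e-05, -4.12266862e+01, -2.59742618e+01, -1.95822731e-04,
        4.14964845e-03, -2.84006013e-06]), 'eef_pos': array([ 151.00792196, -502.50876099,  211.42165274]), 'ee_rot': array([-6.72712508e-04,  9.89374726e-01,  1.45386360e-01,  6.97126485e-05]), 'force': array([ 0.22418927, -0.81556636, -0.03315978]), 'wrist_torque': array([ 0.03840606, -0.0159834 ,  0.01514079]), 'grip_force': 0.0, 'grip_width': 1.0018755395957228}
scene 425.9382400816463 [ 83.10749684 682.97527057 555.98429679]
top 499.04621666906695 [ 395.24095948 -244.15381991 1200.93755904]
```

View pics/top0.png

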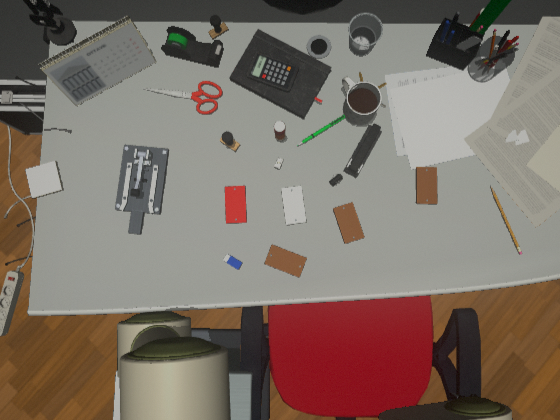

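View pics/scene0.png

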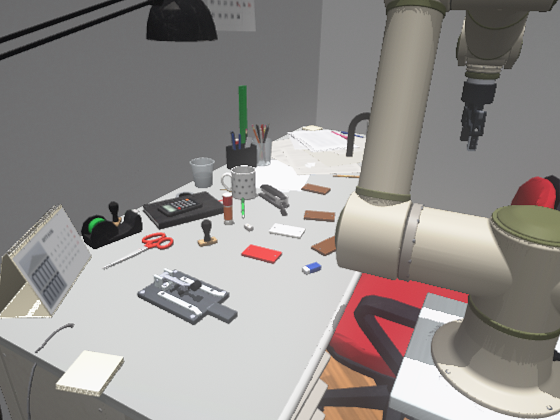

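The top view shows the jig at pixel (142,188), its tongue pointing towards the robot. Things that look like the plate are white (293,205), red (236,205), browns (349,223), (286,261) and (427,185), and a white pad (44,180). The description fits the white one at (293,205). Next I check it in a close crop and measure.

Run:
```python
from h import *
import pickle
c=pickle.load(open("top0.pkl","rb"));im=c["pixels"]
cv2.imwrite("pics/crop1.png",np.hstack([cv2.resize(im[135:245,100:180],None,fx=5,fy=5,interpolation=2),cv2.resize(im[135:245,255:330],None,fx=5,fy=5,interpolation=2)]))
# plate
hsv=cv2.cvtColor(im,cv2.COLOR_BGR2HSV)
g=im.min(2); sub=g[175:235,270:318]; print("grey med",np.median(sub),sub.max())
m=np.zeros_like(g); m[175:235,270:318]=(sub>(np.median(sub)+sub.max())/2)*255
cn=max(cv2.findContours(m,0,1)[0],key=cv2.contourArea)
P=np.array([ray(c,u,v,8)[:2] for u,v in cn[:,0]],np.float32);r=cv2.minAreaRect(P);print("plate",r)
# jig dark
m=np.zeros_like(g);m[130:245,100:185]=(im.max(2)[130:245,100:185]<110)*255
m=cv2.morphologyEx(m,cv2.MORPH_CLOSE,np.ones((9,9)))
cn=max(cv2.findContours(m,0,1)[0],key=cv2.contourArea)
P=np.array([ray(c,u,v,12)[:2] for u,v in cn[:,0]],np.float32);print("jig all",cv2.minAreaRect(P),cv2.boundingRect(cn))
b=m.copy();b[208:]=0;b=cv2.morphologyEx(b,cv2.MORPH_OPEN,np.ones((15,15)))
cn=max(cv2.findContours(b,0,1)[0],key=cv2.contourArea)
P=np.array([ray(c,u,v,12)[:2] for u,v in cn[:,0]],np.float32);print("bed",cv2.minAreaRect(P))
```

```text
grey med 150.0 183
plate ((544.7852172851562, -253.1150360107422), (88.33396911621094, 48.64219284057617), 8.514930725097656)
jig all ((575.4157104492188, 117.26329803466797), (113.35895538330078, 215.2045135498047), 85.29752349853516) (115, 145, 54, 90)
bed ((605.2269287109375, 114.81107330322266), (113.35895538330078, 155.3806610107422), 85.29752349853516)
```

View pics/crop1.png

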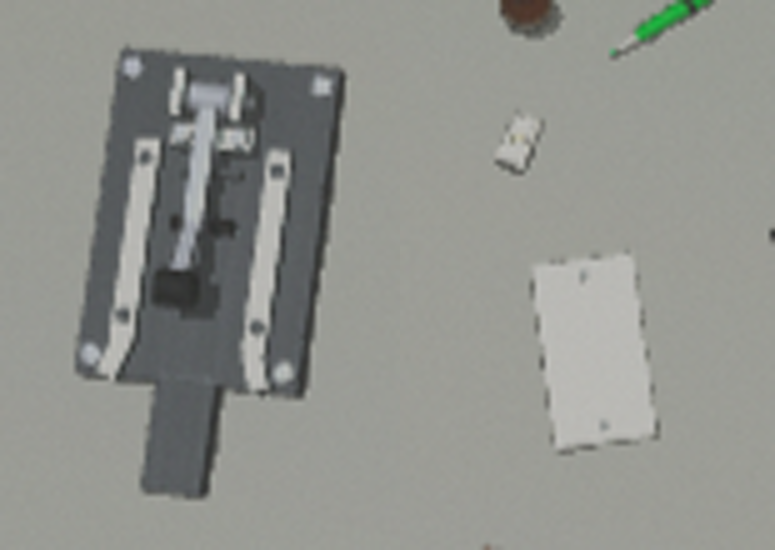

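The white plate shows at full-image corners of about (262,188), (281,186), (286,222), (267,225), offset by the crop origin, and has two small holes. It is the right one. The jig's corners, rails and knob (135,193) are clear, so I convert them.

Run:
```python
from h import *
import pickle
c=pickle.load(open("top0.pkl","rb"));im=c["pixels"]
W=lambda x,y,z:ray(c,100+(x+.5)/5-.5,135+(y+.5)/5-.5,z)
for n,x,y,z in[("TL",122,48,12),("BL",77,376,12),("TR",344,68,12),("BR",304,398,12),("tongL",142,490,12),("tongR",210,497,12),("knob",177,288,45),("pinL",190,95,30),("pinR",228,97,30)]:
    print(n,W(x,y,z).round(1))
# rails, screws: bright pixels
g=im.min(2)
ys,xs=np.where(g[163:202,105:175]>150);
m=np.zeros_like(g);m[160:215,105:165]=(g[160:215,105:165]>165)*255
n,l,s,_=cv2.connectedComponentsWithStats(m)
for i in range(1,n):
    if s[i,4]>40:
        v,u=np.where(l==i);k=v<205;P=np.array([ray(c,a,b,18)[:2] for a,b in zip(u[k],v[k])])
        f=cv2.fitLine(P.astype(np.float32),2,0,.01,.01).ravel();print(s[i],f)
p0=ray(c,142,188,12);print(ray(c,142,178,12)-p0)
```

```text
TL [687.2 164.2  12. ]
BL [525.1 176.6  12. ]
TR [678.7  54.4  12. ]
BR [516.2  66.2  12. ]
tongL [470.7 142.   12. ]
tongR [467.9 109.1  12. ]
knob [563.9 120.1  45. ]
pinL [660.1 123.7  30. ]
pinR [659.4 105.3  30. ]
[135 160   8  19  71] [9.9994951e-01 1.0051140e-02 6.2697375e+02 1.2212606e+02]
[120 168  11  43 158] [ 9.9655199e-01 -8.2970932e-02  5.8468060e+02  1.5093889e+02]
[149 169   8  31 120] [ 9.9718285e-01 -7.5009070e-02  5.8723541e+02  8.6203453e+01]
[24.56861855  1.30839009  0.        ]
```

```bash
python3 -m jog '[{"delta_pos":[379,621,60],"angular":[0,0,-0.369],"fingers":0.5},{"delta_pos":[379,621,60],"angular":[0,0,-0.369],"fingers":0.5},{"delta_pos":[379,621,60],"angular":[0,0,-0.369],"fingers":0.5},{"delta_pos":[379,621,60],"angular":[0,0,-0.369],"fingers":0.5},{"delta_pos":[379,621,60],"angular":[0,0,-0.369],"fingers":0.5},{"delta_pos":[379,621,60],"angular":[0,0,-0.369],"fingers":0.5},{"delta_pos":[379,621,60],"angular":[0,0,-0.369],"fingers":0.5},{"delta_pos":[379,621,60],"angular":[0,0,-0.369],"fingers":0.5},{"delta_pos":[379,621,60],"angular":[0,0,-0.369],"fingers":0.5},{"delta_pos":[379,621,60],"angular":[0,0,-0.369],"fingers":0.5}]' 40
python3 - <<'E'
from h import *
s=ctrl.sense();print(s["eef_pos"],s["ee_rot"],s["joints"])
E
```

```text
time_s: 1.35
eef_pos: [476.2, 30.9, 263.4]
ee_rot: [0.0, 0.999, -0.038, -0.0]
force: [0.9, -2.1, 0.4]
grip_width: 0.503
grip_force: 0.0
[476.1729757   30.94808708 263.41615894] [ 7.06516187e-05  9.99259161e-01 -3.84853663e-02 -3.43858691e-05] [-1.81213695e-01  1.71823067e-01  1.54318518e+00 -1.51217005e-04
  1.42663238e+00  1.46659411e+00]
```

```bash
python3 -m jog '[{"delta_pos":[54,87,0],"angular":[0,0,0],"fingers":0.5},{"delta_pos":[54,87,0],"angular":[0,0,0],"fingers":0.5},{"delta_pos":[54,87,0],"angular":[0,0,0],"fingers":0.5},{"delta_pos":[54,87,0],"angular":[0,0,0],"fingers":0.5}]'
python3 - <<'E'
from h import *
import pickle
s=ctrl.sense();print(s["eef_pos"],s["force"])
c=ctrl.capture("wrist");cv2.imwrite("pics/w1.png",c["pixels"]);pickle.dump(c,open("w1.pkl","wb"))
print(c["fx"],-np.array(c["R"]).T@np.array(c["t"]))
E
```

```text
time_s: 1.85
eef_pos: [529.2, 115.4, 263.1]
ee_rot: [0.0, 0.999, -0.039, -0.0]
force: [0.1, 0.1, 0.3]
grip_width: 0.494
grip_force: 0.0
[529.16086286 115.41136459 263.06571245] [0.05195257 0.09702061 0.32356383]
321.0779962437457 [610.25555972 109.31276718 424.82217595]
```

View pics/w1.png

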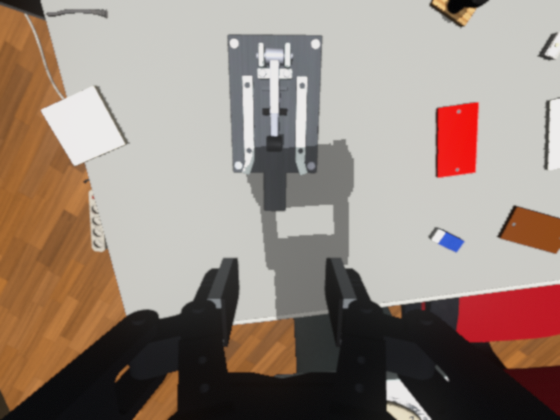

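The wrist view shows the whole jig squarely: bed corners about (228,35) and (322,36), rails at u≈248 and 302, knob at (274,143), tongue end at (275,210). I measure these and combine them with the top view.

Run:
```python
from h import *
import pickle
c=pickle.load(open("w1.pkl","rb"));im=c["pixels"];g=im.max(2).astype(float)
def edges(row,lo,hi):  # subpixel gradient extremes
    d=np.diff(cv2.GaussianBlur(g,(3,3),0)[row,lo:hi]); k=np.argsort(-abs(d))[:8]; return sorted([(int(lo+i),int(d[i])) for i in k])
for r in(85,100,115,130): print(r,[(e,ray(c,e[0]+.5,r,18)[:2].round(1)) for e in edges(r,236,316) if abs(e[1])>25])
print("outer"); 
for r in(60,100,140): print(r,[(e,ray(c,e[0]+.5,r,12)[:2].round(1)) for e in edges(r,215,335) if e[0]<236 or e[0]>316])
print("tongue");
for r in(185,200): print(r,[(e,ray(c,e[0]+.5,r,12)[:2].round(1)) for e in edges(r,255,295)])
col=275;d=np.diff(g[:,col]);print([(int(i),int(d[i]),ray(c,col,i+.5,12)[:2].round(1)) for i in list(range(200,220))+list(range(28,42)) if abs(d[i])>20])
m=np.zeros_like(im[:,:,0]);m[130:155,262:288]=(g[130:155,262:288]<45)*255
cn=max(cv2.findContours(m,0,1)[0],key=cv2.contourArea);x,y,w,h=cv2.boundingRect(cn);print("knob",x,y,w,h,ray(c,x+w/2-.5,y+h/2-.5,45))
```

```text
85 [((252, -37), array([632.3, 141.5])), ((269, 36), array([630.8, 121.5])), ((277, -41), array([630., 112.])), ((278, -39), array([629.9, 110.8])), ((295, 31), array([628.4,  90.8])), ((296, 38), array([628.3,  89.6])), ((299, -32), array([628. ,  86.1])), ((307, -32), array([627.3,  76.6]))]
100 [((242, 38), array([616.5, 155.3])), ((252, -39), array([615.6, 143.3])), ((269, 36), array([614., 123.])), ((277, -33), array([613.3, 113.4])), ((278, -34), array([613.2, 112.2])), ((296, 39), array([611.5,  90.7])), ((305, -39), array([610.7,  79.9])), ((306, -34), array([610.6,  78.7]))]
115 [((252, -40), array([598.4, 145.1])), ((269, 40), array([596.8, 124.5])), ((270, 35), array([596.7, 123.3])), ((277, -38), array([596. , 114.8])), ((278, -36), array([595.9, 113.6])), ((295, 36), array([594.3,  93. ])), ((305, -37), array([593.4,  80.8])), ((306, -34), array([593.3,  79.6]))]
130 [((243, 40), array([581.6, 158.1])), ((252, -35), array([580.7, 147. ])), ((253, -34), array([580.6, 145.8])), ((270, 37), array([579. , 124.9])), ((276, -37), array([578.4, 117.5])), ((277, -41), array([578
[... 239 characters left out ...]
 -14), array([508.6, 140.6])), ((264, -4), array([508.5, 139.3])), ((284, 6), array([506.5, 112.9])), ((285, 14), array([506.4, 111.6])), ((286, 15), array([506.3, 110.3])), ((287, 8), array([506.2, 108.9]))]
200 [((255, -23), array([488.9, 153.3])), ((256, -14), array([488.8, 151.9])), ((262, -15), array([488.1, 143.9])), ((263, -15), array([488. , 142.5])), ((264, -8), array([487.9, 141.2])), ((284, 11), array([485.8, 114.4])), ((285, 17), array([485.7, 113.1])), ((286, 12), array([485.6, 111.8]))]
[(210, 29, array([472. , 128.4])), (211, 25, array([470.6, 128.5])), (33, -29, array([685.6, 110.4])), (34, -33, array([684.6, 110.5]))]
knob 275 149 5 2 [558.21777399 118.19730818  45.        ]
```

```bash
python3 -m jog '[{"delta_pos":[34,4.4,-50],"angular":[0,0,-0.003],"fingers":0.5},{"delta_pos":[34,4.4,-100],"angular":[0,0,-0.003],"fingers":0.5},{"delta_pos":[34,4.4,-150],"angular":[0,0,-0.003],"fingers":0.5},{"delta_pos":[34,4.4,-180],"angular":[0,0,-0.003],"fingers":0.5},{"delta_pos":[34,4.4,-200],"angular":[0,0,-0.003],"fingers":0.5},{"delta_pos":[34,4.4,-200],"angular":[0,0,-0.003],"fingers":0.5},{"delta_pos":[34,4.4,-200],"angular":[0,0,-0.003],"fingers":0.5}]'
python3 - <<'E'
from h import *
import pickle
s=ctrl.sense();print(s["eef_pos"],s["force"])
c=ctrl.capture("wrist");cv2.imwrite("pics/w2.png",c["pixels"]);pickle.dump(c,open("w2.pkl","wb"))
E
```

```text
time_s: 2.78
eef_pos: [564.0, 119.7, 64.6]
ee_rot: [-0.0, 0.999, -0.04, 0.001]
force: [-0.1, 0.3, 0.2]
grip_width: 0.499
grip_force: 0.0
[564.04525563 119.72383376  64.6387043 ] [-0.14891227  0.28568421  0.23606387]
```

View pics/w2.png

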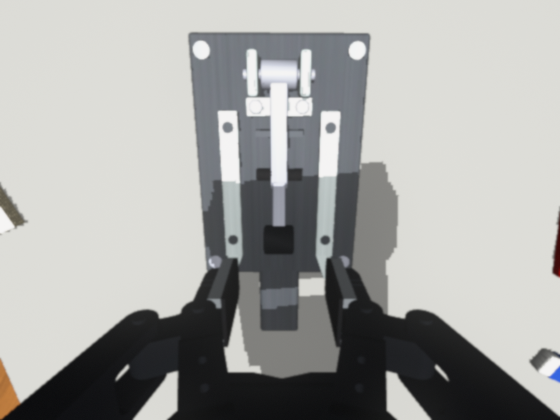

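The jig fills the wrist view: knob at (279,240), between the fingers whose inner edges are at u≈238 and 327, tongue below it at (280,330). I check the residuals against the calibration before closing.

Run:
```python
from h import *
import pickle
c=pickle.load(open("w2.pkl","rb"));g=c["pixels"].max(2).astype(float)
print("tcp",proj(c,[564,119.7,64.6]),"tip",proj(c,[564,119.7,47.6]),"grasp pt",proj(c,[564,119.7,66.6]))
R=np.array(c["R"]);print("cam",-R.T@np.array(c["t"]))
print("knob",ray(c,279,240,47),"knob dist row")
b=cv2.GaussianBlur(g,(3,3),0)
for r,z in((150,18),(190,18),(230,18),(310,12)):
    d=np.diff(b[r,180:380]);k=[180+i for i in np.argsort(-abs(d))[:14]]
    print(r,sorted((int(e),int(d[e-180])) for e in k))
for u,v,z in((239,150,18),(320,150,18),(243,230,18),(316,230,18),(190,35,12),(368,35,12),(261,310,12),(299,310,12),(280,330,12)):print(u,v,ray(c,u,v,z).round(1))
```

```text
tcp (np.float64(281.55777536646605), np.float64(255.93700891459878)) tip (np.float64(281.53156909539734), np.float64(243.31009227900654)) grasp pt (np.float64(281.5611725110586), np.float64(257.5738484884497))
cam [644.68328599 113.28384441 226.59542914]
knob [566.04438332 121.07771419  47.        ] knob dist row
150 [(196, -32), (219, 38), (237, -40), (238, -41), (269, 31), (270, 40), (286, -39), (287, -31), (318, 36), (319, 45), (337, -37), (338, -37), (360, 29), (361, 30)]
190 [(199, -31), (200, -27), (221, 30), (222, 33), (238, -24), (239, -36), (240, -29), (272, 26), (284, -28), (317, 36), (318, 30), (334, -29), (335, -36), (336, -25)]
230 [(202, -39), (203, -43), (204, -25), (223, 28), (224, 36), (225, 24), (240, -29), (241, -33), (242, -21), (315, 30), (316, 37), (317, 24), (332, -34), (333, -34)]
310 [(180, -50), (181, -51), (182, -29), (233, 24), (234, 50), (235, 55), (236, 29), (238, -24), (239, -23), (259, -21), (297, 21), (326, -18), (327, -30), (328, -27)]
239 150 [618.4 142.8  18. ]
320 150 [614.1  90.7  18. ]
243 230 [563.  146.8  18. ]
316 230 [558.8  95.9  18. ]
190 35 [687.7 164.4  12. ]
368 35 [679.1  58.4  12. ]
261 310 [492.4 141.7  12. ]
299 310 [489.9 111.9  12. ]
280 330 [472.4 128.4  12. ]
```

```bash
python3 -m jog '[{"delta_pos":[1,1.4,-10],"angular":[0,0,0],"fingers":0.5},{"delta_pos":[1,1.4,-21.5],"angular":[0,0,0],"fingers":0.5},{"delta_pos":[1,1.4,-21.5],"angular":[0,0,0],"fingers":0.5},{"delta_pos":[1,1.4,-21.5],"angular":[0,0,0],"fingers":0.3},{"delta_pos":[1,1.4,-21.5],"angular":[0,0,0],"fingers":0.1},{"delta_pos":[1,1.4,-21.5],"angular":[0,0,0],"fingers":0.1},{"delta_pos":[1,1.4,-21.5],"angular":[0,0,0],"fingers":0.1},{"delta_pos":[1,1.4,-21.5],"angular":[0,0,0],"fingers":0.1}]' 20
```

```text
time_s: 3.82
eef_pos: [564.5, 121.7, 41.9]
ee_rot: [-0.0, 0.999, -0.04, 0.0]
force: [0.1, 0.0, -0.3]
grip_width: 0.101
grip_force: 0.0
```

Run:
```python
from h import *
c=ctrl.capture("wrist");cv2.imwrite("pics/w3.png",np.hstack([c["pixels"][150:400,180:380],ctrl.capture("scene")["pixels"][230:355,120:270].repeat(2,0).repeat(2,1)]))
```

```text
(no output)
```

View pics/w3.png

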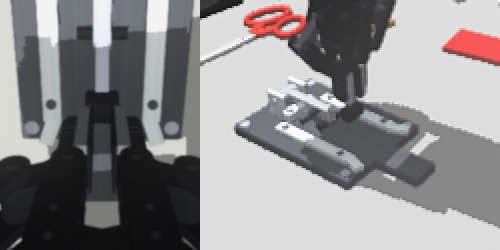

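The crop shows the knob at about (280,255) between the two fingers, with the gap just about knob-wide. So the opening scale may simply not be linear, and I command full closing.

```bash
python3 -m jog '[{"delta_pos":[0,0,0],"angular":[0,0,0],"fingers":0.0},{"delta_pos":[0,0,0],"angular":[0,0,0],"fingers":0.0},{"delta_pos":[0,0,0],"angular":[0,0,0],"fingers":0.0}]' 30
```

```text
time_s: 4.3
eef_pos: [564.5, 121.7, 41.9]
ee_rot: [-0.0, 0.999, -0.04, -0.0]
force: [-0.0, 0.0, 0.1]
grip_width: -0.006
grip_force: 0.0
```

Run:
```python
from h import *
import pickle
w=ctrl.capture("wrist");s=ctrl.capture("scene");t=ctrl.capture("top")
pickle.dump((w,s,t),open("3.pkl","wb"))
a=cv2.resize(w["pixels"][150:350,200:360],None,fx=2.5,fy=2.5,interpolation=2)
b=cv2.resize(s["pixels"][225:350,130:230],None,fx=4,fy=4,interpolation=2)
cv2.imwrite("pics/w4.png",cv2.convertScaleAbs(np.hstack([a,b]),alpha=1.5,beta=15))
```

```text
(no output)
```

View pics/w4.png

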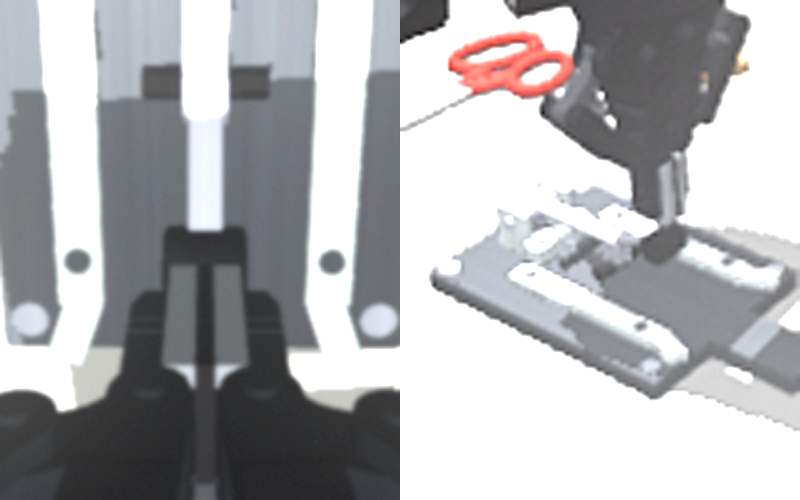

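The fingers have shut on nothing. In the scene crop their tips end at full pixel (198,280), just above or behind the knob at (195,286). I compare this with projected points.

Run:
```python
from h import *
import pickle
w,s,t=pickle.load(open("3.pkl","rb"))
f=lambda p:tuple(float(round(x,1)) for x in p)
for n,X in(("tip nominal",(564.5,121.7,25)),("tcp",(564.5,121.7,42)),("knob hyp45",(565,121,45)),("knob hyp30",(565,121,30)),("knob hyp15",(565,121,15))):
    print(n,"scene",f(proj(s,X)),"wrist",f(proj(w,X)),"top",f(proj(t,X)))
s0=pickle.load(open("scene0.pkl","rb"));im=s0["pixels"]
m=np.zeros(im.shape[:2],np.uint8);m[265:310,175:215]=(im.max(2)[265:310,175:215]<45)*255
n,l,st,ce=cv2.connectedComponentsWithStats(m)
for i in range(1,n): print(st[i],ce[i])
# triangulate knob: scene0 + top0(135.4,192.6)+w2(279,240)
t0=pickle.load(open("top0.pkl","rb"));w2=pickle.load(open("w2.pkl","rb"))
P=lambda c:np.diag([1,1,1])@np.array([[c["fx"],0,c["cx"]],[0,c["fy"],c["cy"]],[0,0,1]])@np.c_[c["R"],c["t"]]
def tri(L):
    A=[]
    for c,u,v in L:
        p=P(c);A+=[u*p[2]-p[0],v*p[2]-p[1]]
    A=np.array(A);x=np.linalg.svd(A/np.linalg.norm(A[:,:3],axis=1)[:,None])[2][-1];return x[:3]/x[3]
print(tri([(t0,135.2,192.4),(w2,279,240)]))
for i in range(1,n):
    if st[i,4]>15:
        print(ce[i],tri([(t0,135.2,192.4),(s0,*ce[i])]),tri([(w2,279,240),(s0,*ce[i])]))
```

```text
tip nominal scene (196.8, 292.9) wrist (281.4, 243.3) top (136.9, 193.2)
tcp scene (196.3, 286.0) wrist (281.5, 256.0) top (134.7, 192.1)
knob hyp45 scene (196.2, 284.6) wrist (282.7, 257.6) top (134.7, 191.7)
knob hyp30 scene (196.7, 290.6) wrist (282.6, 246.0) top (136.6, 192.7)
knob hyp15 scene (197.2, 296.6) wrist (282.5, 236.0) top (138.5, 193.6)
[563.82961637 121.01585893  41.55588813]
```

```bash
python3 -m jog '[{"delta_pos":[0,0,20],"angular":[0,0,0],"fingers":0},{"delta_pos":[0,0,40],"angular":[0,0,0],"fingers":0},{"delta_pos":[0,0,40],"angular":[0,0,0],"fingers":0},{"delta_pos":[0,0,40],"angular":[0,0,0],"fingers":0}]'
python3 - <<'E'
from h import *
import pickle
w=pickle.load(open("3.pkl","rb"))[0];c=ctrl.capture("wrist");pickle.dump(c,open("w5.pkl","wb"))
for r in range(222,300,4):
    print(r,w["pixels"][r,262:302:4].max(1),c["pixels"][r,262:302:4].max(1))
E
```

```text
time_s: 4.95
eef_pos: [564.1, 121.6, 81.0]
ee_rot: [0.0, 0.999, -0.04, -0.001]
force: [-0.5, -0.2, 0.3]
grip_width: -0.002
grip_force: 0.0
222 [ 72  70  70  87 165 168 166  75  69  68] [67 65 30 30 28 29 28 28 31 65]
226 [ 71  70  70  88 166 168 166  75  68  68] [66 64 32 33 32 30 29 29 30 66]
230 [ 72  69  69  87 166 168 166  75  68  67] [66 63 33 33 34 33 32 32 31 64]
234 [ 70  68  69  88 167 169 166  74  68  66] [65 62 32 31 30 32 32 34 33 65]
238 [ 69  68  68  87 167 168 166  73  66  65] [65 65 30 30 29 28 29 29 31 65]
242 [70 41 27 38 90 91 89 30 26 53] [65 65 42 40 40 39 38 39 46 63]
246 [69 33 28 27 28 27 26 26 26 41] [64 65 64 64 66 63 63 62 62 64]
250 [68 33 30 29 29 27 28 27 27 39] [65 65 63 64 64 64 63 63 61 64]
254 [69 34 35 34 33 30 31 31 31 40] [64 66 62 64 65 62 62 61 61 64]
258 [68 34 69 69 50 25 60 69 67 40] [63 63 66 66 48 24 58 66 65 65]
262 [67 36 69 69 49 25 60 69 67 41] [99 62 66 67 47 24 58 65 66 60]
266 [45 38 68 69 47 24 60 68 68 33] [63 48 66 66 46 25 57 65 66 42]
270 [28 42 69 68 45 24 58 69 68 31] [29 41 66 65 44 24 55 65 64 31]
274 [28 46 69 68 44 23 58 68 68 34] [29 46 66 66 44 25 56 65 66 34]
278 [30 55 67 68 44 23 57 67 68 42] [32 54 66 66 43 23 56 65 66 41]
282 [35 60 68 68 41 23 56 67 68 48] [36 58 67 66 41 23 54 65 65 48]
286 [27 61 68 68 41 22 56 67 68 49] [29 59 66 66 40 23 54 65 65 47]
290 [27 65 68 67 40 21 55 67 67 58] [29 62 66 65 39 23 53 65 64 55]
294 [25 66 70 70 36 22 51 70 70 60] [27 65 68 67 36 22 49 67 67 57]
298 [ 25  28  67 144  74  34 109 138  57  26] [ 27  29  64 138  71  34 104 132  55  25]
```

Run:
```python
from h import *
import pickle
w,s,t=pickle.load(open("3.pkl","rb"))
s5=ctrl.capture("scene")
P=lambda c:np.array([[c["fx"],0,c["cx"]],[0,c["fy"],c["cy"]],[0,0,1]])@np.c_[c["R"],c["t"]]
x=cv2.triangulatePoints(P(w),P(s),np.array([[281.],[256]]),np.array([[198.],[280.5]])).ravel();print("tip now-ish",x[:3]/x[3],"TCP 564.5 121.7 41.9")
p=proj(s5,(564.1,121.6,64));print("scene tip pred",p)
a=cv2.resize(s5["pixels"][190:320,140:260],None,fx=4,fy=4,interpolation=2)
q=lambda X:tuple(int((v-o)*4) for v,o in zip(proj(s5,X),(140,190)))
for X,col in(((564.1,121.6,64),(0,0,255)),((564.1,121.6,81),(0,255,0)),((565,121,45),(255,0,0))): cv2.circle(a,q(X),3,col,-1)
cv2.imwrite("pics/s5.png",cv2.convertScaleAbs(a,alpha=1.4,beta=20))
```

```text
tip now-ish [565.6016347  117.77485246  51.44755513] TCP 564.5 121.7 41.9
scene tip pred (np.float64(195.72148570891437), np.float64(277.03961206496245))
```

View pics/s5.png

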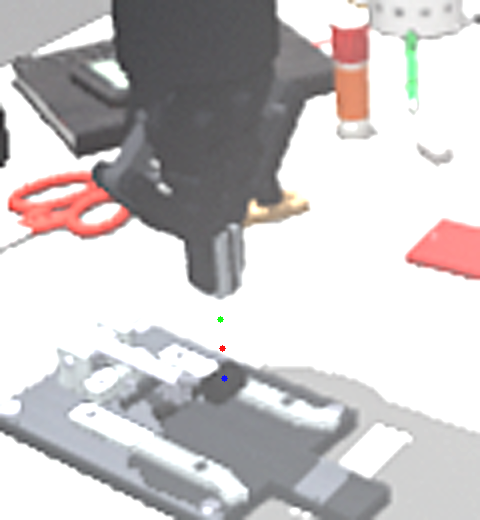

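The picture shows the shut fingertips ending clearly above the reported TCP (green dot), about 25–30 mm higher than the stated tip (red). The real tool is shorter than its frame claims. I measure that by touching the tongue (z = 12) with shut fingertips.

```bash
python3 -m jog '[{"delta_pos":[-35,3,0],"angular":[0,0,-0.003],"fingers":0},{"delta_pos":[-70,6,-20],"angular":[0,0,-0.003],"fingers":0},{"delta_pos":[-70,6,-40],"angular":[0,0,-0.003],"fingers":0},{"delta_pos":[-70,6,-50],"angular":[0,0,-0.003],"fingers":0},{"delta_pos":[-70,6,-50],"angular":[0,0,-0.003],"fingers":0},{"delta_pos":[-70,6,-50],"angular":[0,0,-0.003],"fingers":0}]'
python3 -m jog '[{"delta_pos":[0,0,-2],"angular":[0,0,0],"fingers":0},{"delta_pos":[0,0,-4],"angular":[0,0,0],"fingers":0},{"delta_pos":[0,0,-6],"angular":[0,0,0],"fingers":0},{"delta_pos":[0,0,-6],"angular":[0,0,0],"fingers":0}]'
```

```text
time_s: 5.8
eef_pos: [495.1, 127.6, 32.3]
ee_rot: [-0.0, 0.999, -0.042, 0.0]
force: [0.5, -0.1, 0.4]
grip_width: -0.001
grip_force: 0.0
time_s: 6.3
eef_pos: [494.4, 127.7, 25.7]
ee_rot: [0.0, 0.999, -0.042, -0.0]
force: [0.3, -0.2, -0.3]
grip_width: 0.0
grip_force: 0.0
```

```bash
python3 -m jog '[{"delta_pos":[0,0,-2],"angular":[0,0,0],"fingers":0},{"delta_pos":[0,0,-4],"angular":[0,0,0],"fingers":0},{"delta_pos":[0,0,-6],"angular":[0,0,0],"fingers":0},{"delta_pos":[0,0,-8],"angular":[0,0,0],"fingers":0},{"delta_pos":[0,0,-8],"angular":[0,0,0],"fingers":0}]' | grep -E "eef|force: \["
python3 -m jog '[{"delta_pos":[0,0,-2],"angular":[0,0,0],"fingers":0},{"delta_pos":[0,0,-4],"angular":[0,0,0],"fingers":0},{"delta_pos":[0,0,-4],"angular":[0,0,0],"fingers":0}]' | grep -E "eef|force: \["
python3 -m jog '[{"delta_pos":[0,0,-2],"angular":[0,0,0],"fingers":0},{"delta_pos":[0,0,-4],"angular":[0,0,0],"fingers":0},{"delta_pos":[0,0,-4],"angular":[0,0,0],"fingers":0}]' | grep -E "eef|force: \["
```

```text
eef_pos: [494.4, 127.7, 17.7]
force: [-0.6, -0.3, 0.0]
eef_pos: [494.4, 127.7, 13.7]
force: [0.5, 0.4, -0.0]
eef_pos: [494.4, 127.7, 9.7]
force: [0.1, -0.0, 0.1]
```

```bash
python3 -m jog '[{"delta_pos":[0,0,-1.5],"angular":[0,0,0],"fingers":0},{"delta_pos":[0,0,-3],"angular":[0,0,0],"fingers":0},{"delta_pos":[0,0,-3],"angular":[0,0,0],"fingers":0}]' | grep -E "eef|force: \["
python3 -m jog '[{"delta_pos":[0,0,-1.5],"angular":[0,0,0],"fingers":0},{"delta_pos":[0,0,-3],"angular":[0,0,0],"fingers":0},{"delta_pos":[0,0,-3],"angular":[0,0,0],"fingers":0}]' | grep -E "eef|force: \["
python3 - <<'E'
from h import *
s=ctrl.sense();print(s["eef_pos"],s["force"],s["joints"].round(3))
E
```

```text
eef_pos: [494.4, 127.7, 6.8]
force: [-0.1, 0.0, 1.0]
eef_pos: [494.4, 127.7, 3.7]
force: [-0.7, 0.3, 0.3]
[494.43220981 127.68991043   3.73621689] [-0.74551665  0.25487099  0.31789593] [0.023 0.552 1.759 0.    0.831 1.677]
```

```bash
for i in 1; do python3 -m jog '[{"delta_pos":[0,0,-1],"angular":[0,0,0],"fingers":0},{"delta_pos":[0,0,-2],"angular":[0,0,0],"fingers":0},{"delta_pos":[0,0,-2],"angular":[0,0,0],"fingers":0}]' | grep -E "eef|force: \["; python3 -m jog '[{"delta_pos":[0,0,-1],"angular":[0,0,0],"fingers":0},{"delta_pos":[0,0,-2],"angular":[0,0,0],"fingers":0},{"delta_pos":[0,0,-2],"angular":[0,0,0],"fingers":0}]' | grep -E "eef|force: \["; done
```

```text
eef_pos: [494.5, 127.7, 1.8]
force: [-0.6, 0.0, -0.7]
eef_pos: [494.5, 127.7, -0.2]
force: [0.5, 0.0, 0.0]
```

```bash
python3 -m jog '[{"delta_pos":[0,0,-1],"angular":[0,0,0],"fingers":0},{"delta_pos":[0,0,-2],"angular":[0,0,0],"fingers":0},{"delta_pos":[0,0,-2],"angular":[0,0,0],"fingers":0}]' | grep -E "eef|force: \["; python3 -m jog '[{"delta_pos":[0,0,-1],"angular":[0,0,0],"fingers":0},{"delta_pos":[0,0,-2],"angular":[0,0,0],"fingers":0},{"delta_pos":[0,0,-2],"angular":[0,0,0],"fingers":0}]' | grep -E "eef|force: \["
python3 - <<'E'
from h import *
s=ctrl.capture("scene");cv2.imwrite("pics/s6.png",cv2.resize(s["pixels"][240:340,150:270],None,fx=5,fy=5,interpolation=2))
E
```

```text
eef_pos: [494.5, 127.7, -2.2]
force: [-1.1, -0.5, -0.7]
eef_pos: [494.5, 127.7, -4.2]
force: [0.1, -0.6, -0.5]
```

View pics/s6.png

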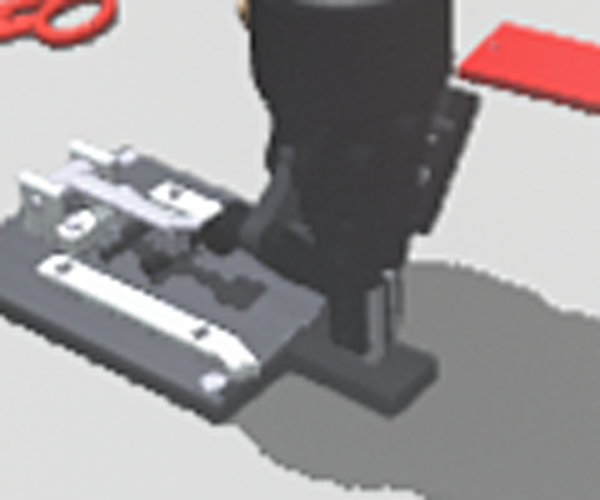

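The fingertips stand just over the tongue at crop (370,360), with almost no gap left. I go on down in 1 mm steps.

```bash
for k in a; do python3 -m jog '[{"delta_pos":[0,0,-1],"angular":[0,0,0],"fingers":0},{"delta_pos":[0,0,-1],"angular":[0,0,0],"fingers":0}]' | grep -E "eef|force: \["; python3 -m jog '[{"delta_pos":[0,0,-1],"angular":[0,0,0],"fingers":0},{"delta_pos":[0,0,-1],"angular":[0,0,0],"fingers":0}]' | grep -E "eef|force: \[";  python3 -m jog '[{"delta_pos":[0,0,-1],"angular":[0,0,0],"fingers":0},{"delta_pos":[0,0,-1],"angular":[0,0,0],"fingers":0}]' | grep -E "eef|force: \["; done
```

```text
eef_pos: [494.4, 127.7, -5.2]
force: [1.0, 0.6, 0.4]
eef_pos: [494.5, 127.7, -6.2]
force: [0.9, -0.3, -0.4]
eef_pos: [494.5, 127.7, -7.1]
force: [-0.5, 0.7, 0.5]
```

```bash
for k in a; do python3 -m jog '[{"delta_pos":[0,0,-1],"angular":[0,0,0],"fingers":0},{"delta_pos":[0,0,-1],"angular":[0,0,0],"fingers":0}]' | grep -E "eef|force: \["; python3 -m jog '[{"delta_pos":[0,0,-1],"angular":[0,0,0],"fingers":0},{"delta_pos":[0,0,-1],"angular":[0,0,0],"fingers":0}]' | grep -E "eef|force: \[";  python3 -m jog '[{"delta_pos":[0,0,-1],"angular":[0,0,0],"fingers":0},{"delta_pos":[0,0,-1],"angular":[0,0,0],"fingers":0}]' | grep -E "eef|force: \["; done
```

```text
eef_pos: [494.6, 127.7, -7.3]
force: [-4.1, 0.6, 11.4]
eef_pos: [494.6, 127.7, -7.3]
force: [-8.5, -0.5, 23.8]
eef_pos: [494.6, 127.7, -7.4]
force: [-13.3, -2.1, 36.3]
```

Contact: the tongue (z = 12) is met at TCP z = −7.2, stiffness about 12 N/mm. The true shut tips therefore lie 19 mm above the reported TCP, and from here on I use tip z = TCP z + 19. Back to the knob.

```bash
python3 -m jog '[{"delta_pos":[0,0,30],"angular":[0,0,0],"fingers":0.2},{"delta_pos":[0,0,60],"angular":[0,0,0],"fingers":0.5},{"delta_pos":[40,-3,60],"angular":[0,0,0],"fingers":0.5},{"delta_pos":[70.5,-6,55],"angular":[0,0,0],"fingers":0.5},{"delta_pos":[70.5,-6,45],"angular":[0,0,0],"fingers":0.5},{"delta_pos":[70.5,-6,30],"angular":[0,0,0],"fingers":0.5},{"delta_pos":[70.5,-6,17],"angular":[0,0,0],"fingers":0.5},{"delta_pos":[70.5,-6,17],"angular":[0,0,0],"fingers":0.5}]' 20
python3 -m jog '[{"delta_pos":[0,0,0],"angular":[0,0,0],"fingers":0.3},{"delta_pos":[0,0,0],"angular":[0,0,0],"fingers":0.2},{"delta_pos":[0,0,0],"angular":[0,0,0],"fingers":0.1},{"delta_pos":[0,0,0],"angular":[0,0,0],"fingers":0.05}]' 20
```

```text
time_s: 12.48
eef_pos: [563.9, 121.8, 5.7]
ee_rot: [0.0, 0.999, -0.041, -0.001]
force: [0.7, 0.7, 0.3]
grip_width: 0.501
grip_force: 0.0
time_s: 12.98
eef_pos: [565.2, 121.7, 7.3]
ee_rot: [-0.0, 0.999, -0.042, 0.0]
force: [-1.0, 0.9, 4.2]
grip_width: 0.206
grip_force: 20.0
```

The knob is held at opening 0.206 (≈18 mm) with hardly any side force. Now I lift it along its arc.

```bash
python3 -m jog '[{"delta_pos":[3.3,-0.3,14],"angular":[0,0,0],"fingers":0},{"delta_pos":[8.7,-0.7,27.4],"angular":[0,0,0],"fingers":0},{"delta_pos":[16,-1.3,39.9],"angular":[0,0,0],"fingers":0},{"delta_pos":[25,-2.1,51.1],"angular":[0,0,0],"fingers":0},{"delta_pos":[35.6,-3,60.8],"angular":[0,0,0],"fingers":0},{"delta_pos":[47.5,-4,68.8],"angular":[0,0,0],"fingers":0},{"delta_pos":[60.6,-5,74.9],"angular":[0,0,0],"fingers":0},{"delta_pos":[74.3,-6.2,79],"angular":[0,0,0],"fingers":0},{"delta_pos":[83.8,-7,80.6],"angular":[0,0,0],"fingers":0},{"delta_pos":[83.8,-7,80.6],"angular":[0,0,0],"fingers":0}]' 35
```

```text
time_s: 14.22
eef_pos: [650.2, 114.5, 89.1]
ee_rot: [-0.0, 0.999, -0.042, 0.002]
force: [-1.9, -1.2, 5.0]
grip_width: 0.205
grip_force: 35.2
```

Run:
```python
from h import *
import pickle
s=ctrl.sense();print(s["eef_pos"],s["force"],s["wrist_torque"])
c=ctrl.capture("top");pickle.dump(c,open("t7.pkl","wb"))
```

```text
[650.20882077 114.51405133  89.12575693] [-1.8842988  -1.21122448  5.033726  ] [-0.04326091  0.29195574  0.00345776]
```

```bash
python3 -m jog '[{"delta_pos":[0,0,0],"angular":[0,0,0],"fingers":0.45},{"delta_pos":[0,0,0],"angular":[0,0,0],"fingers":0.45},{"delta_pos":[0,0,30],"angular":[0,0,0],"fingers":0.45},{"delta_pos":[0,0,65],"angular":[0,0,0],"fingers":0.68},{"delta_pos":[-20,-50,65],"angular":[0,0,0.1],"fingers":0.68},{"delta_pos":[-133,-372,60],"angular":[0,0,0.232],"fingers":0.68},{"delta_pos":[-133,-372,60],"angular":[0,0,0.232],"fingers":0.68},{"delta_pos":[-133,-372,60],"angular":[0,0,0.232],"fingers":0.68},{"delta_pos":[-133,-372,60],"angular":[0,0,0.232],"fingers":0.68},{"delta_pos":[-133,-372,60],"angular":[0,0,0.232],"fingers":0.68}]'
python3 -m jog '[{"delta_pos":[0,0,0],"angular":[0,0,0],"fingers":0.68},{"delta_pos":[0,0,0],"angular":[0,0,0],"fingers":0.68}]'
python3 - <<'E'
from h import *
import pickle
c=ctrl.capture("top");pickle.dump(c,open("t8.pkl","wb"))
im=c["pixels"]; g=im.max(2)
sub=g[150:215,105:180];m=(sub<48).astype(np.uint8)
n,l,st,ce=cv2.connectedComponentsWithStats(m)
for i in range(1,n):
    if st[i,4]>12: print(st[i]+[105,150,0,0,0],ce[i]+[105,150])
print("knob up pred",proj(c,(648,114.6,125)),"down",proj(c,(565,121,45)))
E
```

```text
time_s: 15.52
eef_pos: [524.4, -231.9, 148.0]
ee_rot: [0.0, 0.997, 0.074, 0.0]
force: [1.3, -0.3, 0.3]
grip_width: 0.683
grip_force: 0.0
time_s: 15.78
eef_pos: [525.4, -229.9, 147.9]
ee_rot: [-0.0, 0.997, 0.074, 0.0]
force: [0.5, 0.8, -1.1]
grip_width: 0.678
grip_force: 0.0
knob up pred (np.float64(128.5260271875653), np.float64(149.32839913622956)) down (np.float64(134.65002298356794), np.float64(191.74260385210394))
```

Run:
```python
from h import *
import pickle
t0=pickle.load(open("top0.pkl","rb"))["pixels"].max(2);c=pickle.load(open("t8.pkl","rb"));t8=c["pixels"].max(2)
print(t0[188:198:2,128:143:3]);print(t8[188:198:2,128:143:3]);print(t0[143:157:2,120:138:3]);print(t8[143:157:2,120:138:3])
w=ctrl.capture("wrist");pickle.dump(w,open("w8.pkl","wb"));g=w["pixels"].min(2)
s=ctrl.sense();print(s["eef_pos"])
hull=[proj(w,(544.8+a*44*.989-b*25*.148,-253.1+a*44*.148+b*25*.989,8)) for a in(-1,1) for b in(-1,1)];print(np.round(hull,0))
bgv=np.median(g[150:260,160:420]);m=(g>bgv+15).astype(np.uint8);m[290:]=0
n,l,st,ce=cv2.connectedComponentsWithStats(m)
print(bgv)
for i in range(1,n):
    if st[i,4]>1000:
        cn=max(cv2.findContours((l==i).astype(np.uint8),0,1)[0],key=cv2.contourArea)
        P=np.array([ray(w,u,v,8)[:2] for u,v in cn[:,0]],np.float32);print(st[i],cv2.minAreaRect(P))
```

```text
[[147  87 126 115  65]
 [ 80  55  53  52  66]
 [ 64  55  57  52  66]
 [ 69  50  50  54  66]
 [ 75  80  73  57  67]]
[[150  95  96  98  98]
 [ 81  93  97  94  98]
 [ 65  93  98  98  99]
 [ 70  93  97  97  99]
 [ 77  94  97  97  99]]
[[154 153 154 153 154 155]
 [154 151  95  97 100 114]
 [154 128 180  91  92  91]
 [155 100 173  90  92 184]
 [155  98  91  90  92 181]
 [155  95  91  90  90 180]
 [154  95  94  92  91 170]]
[[158 157  53  53  53 124]
 [155 152  86  68  61 116]
 [157 129 181  92  81  67]
 [156 100 174  90 182 181]
 [157  96  94  92 181 179]
 [156  93  93  57 167 135]
 [157  96  91  56  55  55]]
[ 525.77974511 -229.02911937  147.93481895]
[[333. 218.]
 [283. 218.]
 [338. 128.]
 [283. 128.]]
181.0
[     0      0    560    290 118271] ((550.6211547851562, -223.97421264648438), (270.5513000488281, 603.0239868164062), 8.532366752624512)
```

```bash
python3 -m jog '[{"delta_pos":[-8.7,-28.3,-20],"angular":[0,0,0],"fingers":0.68},{"delta_pos":[-8.7,-28.3,-70],"angular":[0,0,0],"fingers":0.68},{"delta_pos":[-8.7,-28.3,-120],"angular":[0,0,0],"fingers":0.68},{"delta_pos":[-8.7,-28.3,-145],"angular":[0,0,0],"fingers":0.68},{"delta_pos":[-8.7,-28.3,-155],"angular":[0,0,0],"fingers":0.68},{"delta_pos":[-8.7,-28.3,-155],"angular":[0,0,0],"fingers":0.68},{"delta_pos":[-8.7,-28.3,-155],"angular":[0,0,0],"fingers":0.68}]'
python3 - <<'E'
from h import *
import pickle
w=ctrl.capture("wrist");pickle.dump(w,open("w9.pkl","wb"));g=w["pixels"].min(2)
for r in range(150,290,20): print(r,g[r,220:350:8])
s=ctrl.sense()["eef_pos"];print(s,proj(w,(544.8,-253.1,8)),proj(w,s+[0,0,17]))
E
```

```text
time_s: 16.75
eef_pos: [517.4, -258.7, -5.8]
ee_rot: [0.001, 0.997, 0.075, 0.001]
force: [-0.7, -0.2, -0.1]
grip_width: 0.683
grip_force: 0.0
150 [185 226 226 226 226 226 219 173 172 173 224 226 226 226 186 186 186]
170 [185 182 170 170 170 171 171 171 172 172 172 188 226 226 186 186 185]
190 [110 167 168 169 169 169 170 170 170 170 170 170 170 224 184 185 185]
210 [109 159 166 167 167 167 168 169 168 168 169 168 169 169 110 111 183]
230 [108 139 165 165 166 167 167 167 167 167 167 168 168 165 108 108 108]
250 [106 113 163 165 165 166 165 166 165 165 166 167 166 156 107 106 106]
270 [ 34 103 164 164 163 164 165 165 165 165 165 165 164 138 106 104  28]
[ 517.3528644  -258.74129466   -5.84751868] (np.float64(278.2755658401628), np.float64(217.0904043565472)) (np.float64(281.3669339236772), np.float64(271.0837309679076))
```

```bash
python3 -m jog '[{"delta_pos":[0,1.5,-3],"angular":[0,0,0],"fingers":0.7},{"delta_pos":[0,1.5,-6],"angular":[0,0,0],"fingers":0.7},{"delta_pos":[0,1.5,-9],"angular":[0,0,0],"fingers":0.7},{"delta_pos":[0,1.5,-12],"angular":[0,0,0],"fingers":0.7},{"delta_pos":[0,1.5,-12],"angular":[0,0,0],"fingers":0.7}]' | grep -E "eef|force: \["
for k in a; do python3 -m jog '[{"delta_pos":[0,0,-1.5],"angular":[0,0,0],"fingers":0.7},{"delta_pos":[0,0,-1.5],"angular":[0,0,0],"fingers":0.7}]' | grep -E "eef|force: \["; python3 -m jog '[{"delta_pos":[0,0,-1.5],"angular":[0,0,0],"fingers":0.7},{"delta_pos":[0,0,-1.5],"angular":[0,0,0],"fingers":0.7}]' | grep -E "eef|force: \["; done
```

```text
eef_pos: [516.5, -256.9, -19.4]
force: [0.7, 0.4, 0.4]
eef_pos: [516.6, -257.0, -20.7]
force: [-0.0, 0.2, -0.9]
eef_pos: [516.6, -256.9, -22.2]
force: [-0.0, 0.0, -0.8]
```

```bash
python3 -m jog '[{"delta_pos":[0,0,-1.5],"angular":[0,0,0],"fingers":0.7},{"delta_pos":[0,0,-1.5],"angular":[0,0,0],"fingers":0.7}]' | grep -E "eef|force: \["; python3 -m jog '[{"delta_pos":[0,0,-1.5],"angular":[0,0,0],"fingers":0.7},{"delta_pos":[0,0,-1.5],"angular":[0,0,0],"fingers":0.7}]' | grep -E "eef|force: \["
```

```text
eef_pos: [516.6, -256.9, -23.8]
force: [0.1, -0.3, -0.5]
eef_pos: [516.7, -257.1, -24.3]
force: [-2.4, 1.1, 9.0]
```

The desk is felt at TCP z = −24.2 with the fingers 0.7 open. I raise 3–4 mm and close on the plate.

```bash
python3 -m jog '[{"delta_pos":[0,0,4],"angular":[0,0,0],"fingers":0.7},{"delta_pos":[0,0,4],"angular":[0,0,0],"fingers":0.5},{"delta_pos":[0,0,4],"angular":[0,0,0],"fingers":0.5},{"delta_pos":[0,0,4],"angular":[0,0,0],"fingers":0.5},{"delta_pos":[0,0,4],"angular":[0,0,0],"fingers":0.5}]' 40
python3 -m jog '[{"delta_pos":[0,0,20],"angular":[0,0,0],"fingers":0.5},{"delta_pos":[0,0,50],"angular":[0,0,0],"fingers":0.5},{"delta_pos":[0,0,80],"angular":[0,0,0],"fingers":0.5},{"delta_pos":[0,0,80],"angular":[0,0,0],"fingers":0.5}]'
```

```text
time_s: 19.05
eef_pos: [516.9, -257.2, -20.4]
ee_rot: [0.0, 0.997, 0.074, 0.0]
force: [-1.9, -0.3, 7.4]
grip_width: 0.569
grip_force: 41.1
time_s: 19.55
eef_pos: [517.5, -257.7, 60.7]
ee_rot: [0.001, 0.997, 0.074, 0.001]
force: [-0.6, -0.2, -1.1]
grip_width: 0.566
grip_force: 41.9
```

The plate is held at opening 0.566 with its underside flush with the tips. I carry it to behind the mouth.

```bash
python3 -m jog '[{"delta_pos":[-72,389.4,0],"angular":[0,0,-0.231],"fingers":0.5},{"delta_pos":[-72,389.4,0],"angular":[0,0,-0.231],"fingers":0.5},{"delta_pos":[-72,389.4,0],"angular":[0,0,-0.231],"fingers":0.5},{"delta_pos":[-72,389.4,0],"angular":[0,0,-0.231],"fingers":0.5},{"delta_pos":[-72,389.4,0],"angular":[0,0,-0.231],"fingers":0.5},{"delta_pos":[-72,389.4,0],"angular":[0,0,-0.231],"fingers":0.5},{"delta_pos":[-72,389.4,0],"angular":[0,0,-0.231],"fingers":0.5},{"delta_pos":[-72,389.4,0],"angular":[0,0,-0.231],"fingers":0.5},{"delta_pos":[-72,389.4,0],"angular":[0,0,-0.231],"fingers":0.5},{"delta_pos":[-72,389.4,0],"angular":[0,0,-0.231],"fingers":0.5}]'
python3 -m jog '[{"delta_pos":[0,0,0],"angular":[0,0,0],"fingers":0.5}]'
python3 - <<'E'
from h import *
import pickle
w=ctrl.capture("wrist");pickle.dump(w,open("w10.pkl","wb"));s=ctrl.sense();print(s["eef_pos"],s["ee_rot"])
b=cv2.GaussianBlur(w["pixels"].max(2),(3,3),0).astype(float)
for r in range(30,250,20):
    d=np.diff(b[r,150:420]);k=np.argsort(-abs(d))[:10];print(r,sorted((int(150+e),int(d[e])) for e in k))
E
```

```text
time_s: 20.8
eef_pos: [444.8, 131.5, 58.6]
ee_rot: [0.0, 0.999, -0.042, -0.0]
force: [-0.5, 0.9, -1.3]
grip_width: 0.567
grip_force: 42.0
time_s: 20.92
eef_pos: [444.8, 131.8, 58.8]
ee_rot: [0.0, 0.999, -0.042, -0.0]
force: [0.1, 0.5, -0.9]
grip_width: 0.568
grip_force: 42.0
[444.77676246 131.89901183  58.8218951 ] [ 8.40547370e-06  9.99135806e-01 -4.15648992e-02 -3.09854960e-05]
30 [(213, 34), (214, 32), (234, -45), (235, -43), (327, 34), (328, 45), (329, 30), (349, -38), (350, -30), (376, 28)]
50 [(215, 33), (230, 33), (235, -42), (236, -34), (326, 31), (327, 44), (332, -34), (344, 36), (348, -38), (374, 32)]
70 [(215, 30), (216, 39), (235, -37), (236, -43), (325, 28), (326, 41), (327, 30), (346, -38), (347, -36), (372, 31)]
90 [(195, 31), (196, 35), (231, -39), (232, -43), (330, 40), (331, 36), (347, -32), (348, -32), (351, 34), (367, -41)]
110 [(256, -19), (257, -32), (258, -24), (302, -11), (304, 24), (305, 35), (306, 24), (332, -15), (335, 14), (336, 11)]
130 [(218, 4), (219, 17), (220, 15), (221, 6), (337, -3), (338, -13), (339, -21), (340, -15), (342, 7), (343, 4)]
150 [(219, 6), (220, 15), (221, 14), (222, 5), (223, 2), (337, -4), (338, -14), (339, -17), (340, -8), (342, 2)]
170 [(222, 13), (337, -19), (338, -34), (339, -29), (340, -12), (384, 13), (385, 17), (386, 11), (388, 10), (389, 9)]
190 [(213, -23), (214, -20), (222, 19), (223, 35), (224, 31), (336, -30), (337, -33), (338, -21), (395, 16), (396, 17)]
210 [(200, -20), (201, -18), (223, 28), (224, 37), (225, 25), (336, -21), (337, -17), (399, 20), (400, 25), (401, 17)]
230 [(203, -17), (204, -21), (205, -16), (226, 19), (227, 16), (335, -19), (336, -15), (399, 20), (400, 25), (401, 17)]
```

Rail midline (u≈281.2) and held plate midline (u≈280) agree within 1 mm. I lower and slide in.

```bash
python3 -m jog '[{"delta_pos":[0,0,-30],"angular":[0,0,0],"fingers":0.5},{"delta_pos":[0,0,-55],"angular":[0,0,0],"fingers":0.5},{"delta_pos":[0,0,-65.5],"angular":[0,0,0],"fingers":0.5},{"delta_pos":[0,0,-65.5],"angular":[0,0,0],"fingers":0.5},{"delta_pos":[0,0,-65.5],"angular":[0,0,0],"fingers":0.5}]' | grep -E "eef|force: \["
python3 -m jog '[{"delta_pos":[6,-0.5,0],"angular":[0,0,0],"fingers":0.5},{"delta_pos":[12,-1,0],"angular":[0,0,0],"fingers":0.5},{"delta_pos":[18,-1.5,0],"angular":[0,0,0],"fingers":0.5},{"delta_pos":[24,-2,0],"angular":[0,0,0],"fingers":0.5},{"delta_pos":[30,-2.5,0],"angular":[0,0,0],"fingers":0.5},{"delta_pos":[30,-2.5,0],"angular":[0,0,0],"fingers":0.5}]' | grep -E "eef|force: \["
```

```text
eef_pos: [445.2, 132.4, -5.8]
force: [-0.6, -0.3, -0.1]
eef_pos: [475.2, 129.8, -6.6]
force: [0.6, -2.3, -1.2]
```

```bash
python3 -m jog '[{"delta_pos":[4,-0.3,0],"angular":[0,0,0],"fingers":0.5},{"delta_pos":[8,-0.7,0],"angular":[0,0,0],"fingers":0.5},{"delta_pos":[12,-1,0],"angular":[0,0,0],"fingers":0.5},{"delta_pos":[12,-1,0],"angular":[0,0,0],"fingers":0.5}]' | grep -E "eef|force: \["
python3 -m jog '[{"delta_pos":[4,-0.3,0],"angular":[0,0,0],"fingers":0.5},{"delta_pos":[8,-0.7,0],"angular":[0,0,0],"fingers":0.5},{"delta_pos":[12,-1,0],"angular":[0,0,0],"fingers":0.5},{"delta_pos":[12,-1,0],"angular":[0,0,0],"fingers":0.5}]' | grep -E "eef|force: \["
```

```text
eef_pos: [487.2, 128.9, -6.5]
force: [0.8, -2.3, -1.2]
eef_pos: [499.3, 127.9, -6.5]
force: [0.3, -1.8, -1.9]
```

```bash
python3 -m jog '[{"delta_pos":[4,-0.3,0],"angular":[0,0,0],"fingers":0.5},{"delta_pos":[7,-0.6,0],"angular":[0,0,0],"fingers":0.5},{"delta_pos":[7,-0.6,-1],"angular":[0,0,0],"fingers":0.5},{"delta_pos":[7,-0.6,-1.5],"angular":[0,0,0],"fingers":0.5},{"delta_pos":[7,-0.6,-1.5],"angular":[0,0,0],"fingers":0.5}]' | grep -E "eef|force: \["
```

```text
eef_pos: [506.1, 127.3, -7.9]
force: [1.3, -3.0, 0.6]
```

```bash
python3 -m jog '[{"delta_pos":[0,0,0],"angular":[0,0,0],"fingers":0.75},{"delta_pos":[0,0,0],"angular":[0,0,0],"fingers":0.75},{"delta_pos":[0,0,0],"angular":[0,0,0],"fingers":0.75},{"delta_pos":[0,0,25],"angular":[0,0,0],"fingers":0.75},{"delta_pos":[-20,2,50],"angular":[0,0,0],"fingers":0.5},{"delta_pos":[-60,5,50],"angular":[0,0,0],"fingers":0},{"delta_pos":[-60,5,50],"angular":[0,0,0],"fingers":0},{"delta_pos":[-60,5,50],"angular":[0,0,0],"fingers":0}]'
python3 - <<'E'
from h import *
import pickle
t=ctrl.capture("top");w=ctrl.capture("wrist");pickle.dump((t,w),open("11.pkl","wb"))
s=ctrl.sense();print(s["eef_pos"])
b=cv2.GaussianBlur(w["pixels"].max(2),(3,3),0).astype(float)
for r in range(30,256,15):
    d=np.diff(b[r,150:420]);k=np.argsort(-abs(d))[:8];print(r,sorted((int(150+e),int(d[e])) for e in k))
print("col280",b[20:260:5,265].astype(int))
for x in(-120,-105,-100,-75,-50,-15): print(x,proj(w,(594.9+x*.9966,119.2-x*.083,20)))
cv2.imwrite("pics/w11.png",w["pixels"])
E
```

```text
time_s: 24.98
eef_pos: [446.4, 132.3, 42.1]
ee_rot: [-0.0, 0.999, -0.041, 0.001]
force: [0.2, 0.3, 0.6]
grip_width: -0.003
grip_force: 0.0
[446.52128124 132.2504831   41.87585678]
30 [(209, 40), (329, -41), (330, -37), (333, 37), (334, 43), (356, -39), (357, -38), (385, 33)]
45 [(210, 39), (328, -36), (329, -35), (332, 34), (333, 48), (355, -38), (356, -38), (384, 34)]
60 [(183, -32), (211, 38), (328, -40), (329, -37), (332, 43), (333, 31), (354, -40), (355, -37)]
75 [(212, 31), (327, -40), (328, -37), (331, 34), (332, 41), (353, -33), (354, -30), (381, 32)]
90 [(189, 35), (229, -38), (235, 39), (335, 41), (336, 40), (355, -35), (358, 39), (376, -43)]
105 [(207, 34), (225, -41), (226, -41), (236, 36), (326, -40), (339, 41), (340, 40), (358, -35)]
120 [(235, 8), (236, 11), (237, 9), (238, 4), (324, -7), (325, -12), (326, -10), (327, -4)]
135 [(235, -6), (237, 11), (238, 21), (239, 13), (323, -11), (324, -19), (325, -13), (327, 6)]
150 [(237, 7), (238, 15), (239, 12), (279, -3), (322, -4), (323, -10), (324, -16), (325, -9)]
165 [(238, 12), (239, 10), (324, -12), (325, -9), (372, -9), (
[... 522 characters left out ...]
, -11), (204, -22), (205, -23), (206, -13), (403, 8), (404, 20), (405, 26), (406, 17)]
col280 [230 230 231 230 230 230 230 230 230 230 231 231 230 231 231 231 231 230
 231 230 230 230 230 230 230 230 230 230 230 229 121 114 113 108  66  64
 111 111 111 110 110 109 109 109 109 109 108 108]
-120 (np.float64(282.7315480742088), np.float64(195.26640343928827))
-105 (np.float64(282.7748381080116), np.float64(170.36947685632686))
-100 (np.float64(282.78975609772107), np.float64(161.78985559168592))
-75 (np.float64(282.8682966453516), np.float64(116.6196841602908))
-50 (np.float64(282.95409039226274), np.float64(67.27805906814393))
-15 (np.float64(283.0884322652737), np.float64(-9.984522074790675))
```

View pics/w11.png

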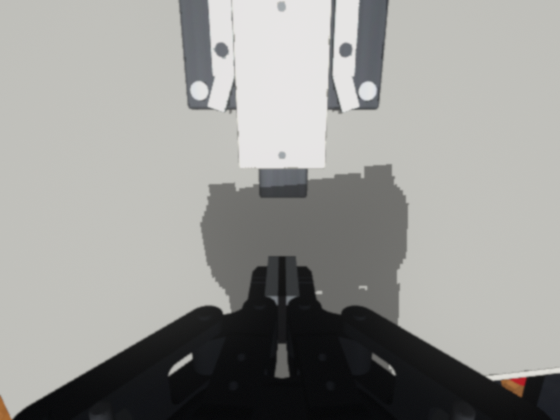

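The last picture shows the plate straight between the rails, near end at (282,168), i.e. jig x ≈ −104. Tongue end is at (283,195), with shut fingers below at (281,258). I lower the shut tips behind the plate and push.

```bash
python3 -m jog '[{"delta_pos":[0,-0.7,-25],"angular":[0,0,0],"fingers":0},{"delta_pos":[0,-0.7,-46.5],"angular":[0,0,0],"fingers":0},{"delta_pos":[8,-1.4,-46.5],"angular":[0,0,0],"fingers":0},{"delta_pos":[16,-2,-46.5],"angular":[0,0,0],"fingers":0},{"delta_pos":[24,-2.7,-46.5],"angular":[0,0,0],"fingers":0},{"delta_pos":[28,-3,-46.5],"angular":[0,0,0],"fingers":0},{"delta_pos":[32,-3.3,-46.5],"angular":[0,0,0],"fingers":0},{"delta_pos":[36,-3.7,-46.5],"angular":[0,0,0],"fingers":0},{"delta_pos":[36,-3.7,-46.5],"angular":[0,0,0],"fingers":0}]' | grep -E "eef|force: \["
python3 -m jog '[{"delta_pos":[4,-0.3,0],"angular":[0,0,0],"fingers":0},{"delta_pos":[8,-0.7,0],"angular":[0,0,0],"fingers":0},{"delta_pos":[12,-1,0],"angular":[0,0,0],"fingers":0},{"delta_pos":[12,-1,0],"angular":[0,0,0],"fingers":0}]' | grep -E "eef|force: \["
python3 - <<'E'
from h import *
w=ctrl.capture("wrist");b=w["pixels"].max(2).astype(int)
for c in(270,281,292): 
  print(c,b[200:262:2,c])
E
```

```text
eef_pos: [481.8, 128.6, -4.6]
force: [-0.9, 1.5, 0.1]
eef_pos: [494.0, 127.6, -4.6]
force: [-0.8, -0.3, -0.7]
270 [231 231 231 231 230 230 202 183 183 182 181 182 181 181 180 180 180 180
 179 179 179 179 178 178 178 177 178 157  77  64  63]
281 [231 231 231 231 230 228 197 182 183 183 182 182 182 181 180 180 181 179
 151  96  90  89 108 167 177 178 177 156  63  33  32]
292 [231 231 231 231 230 222 187 184 183 182 182 182 182 181 181 180 180 180
 180 179 179 178 178 178 178 178 177 156  76  64  64]
```

```bash
python3 -m jog '[{"delta_pos":[3,-0.25,0],"angular":[0,0,0],"fingers":0},{"delta_pos":[6,-0.5,0],"angular":[0,0,0],"fingers":0},{"delta_pos":[9,-0.75,0],"angular":[0,0,0],"fingers":0},{"delta_pos":[9,-0.75,0],"angular":[0,0,0],"fingers":0}]' | grep -E "eef|force: \["
ok(){ python3 -c "
from rig import ctrl
s=ctrl.sense();f=s['force'];print(s['eef_pos'].round(1),f.round(1));exit(f[0]<-3)"; }
python3 -m jog '[{"delta_pos":[0.5,0,0],"angular":[0,0,0],"fingers":0},{"delta_pos":[1,-0.1,0],"angular":[0,0,0],"fingers":0}]' >/dev/null; ok &&
python3 -m jog '[{"delta_pos":[0.5,0,0],"angular":[0,0,0],"fingers":0},{"delta_pos":[1,-0.1,0],"angular":[0,0,0],"fingers":0}]' >/dev/null && ok &&
python3 -m jog '[{"delta_pos":[0.5,0,0],"angular":[0,0,0],"fingers":0},{"delta_pos":[1,-0.1,0],"angular":[0,0,0],"fingers":0}]' >/dev/null && ok &&
python3 -m jog '[{"delta_pos":[0.5,0,0],"angular":[0,0,0],"fingers":0},{"delta_pos":[1,-0.1,0],"angular":[0,0,0],"fingers":0}]' >/dev/null && ok &&
python3 -m jog '[{"delta_pos":[0.5,0,0],"angular":[0,0,0],"fingers":0},{"delta_pos":[1,-0.1,0],"angular":[0,0,0],"fingers":0}]' >/dev/null && ok &&
python3 -m jog '[{"delta_pos":[0.5,0,0],"angular":[0,0,0],"fingers":0},{"delta_pos":[1,-0.1,0],"angular":[0,0,0],"fingers":0}]' >/dev/null && ok
```

```text
eef_pos: [502.9, 126.8, -4.6]
force: [0.2, 0.1, -0.2]
[503.5 126.8  -4.6] [0.1 0.4 0.6]False
```

```bash
cat > ok.py <<'E'
from rig import ctrl
s=ctrl.sense();f=s['force'];print(s['eef_pos'].round(1),f.round(1));exit(int(f[0]<-3))
E
ok(){ python3 ok.py; }
python3 -m jog '[{"delta_pos":[0.5,0,0],"angular":[0,0,0],"fingers":0},{"delta_pos":[1,-0.1,0],"angular":[0,0,0],"fingers":0}]' >/dev/null; ok &&
python3 -m jog '[{"delta_pos":[0.5,0,0],"angular":[0,0,0],"fingers":0},{"delta_pos":[1,-0.1,0],"angular":[0,0,0],"fingers":0}]' >/dev/null && ok &&
python3 -m jog '[{"delta_pos":[0.5,0,0],"angular":[0,0,0],"fingers":0},{"delta_pos":[1,-0.1,0],"angular":[0,0,0],"fingers":0}]' >/dev/null && ok &&
python3 -m jog '[{"delta_pos":[0.5,0,0],"angular":[0,0,0],"fingers":0},{"delta_pos":[1,-0.1,0],"angular":[0,0,0],"fingers":0}]' >/dev/null && ok &&
python3 -m jog '[{"delta_pos":[0.5,0,0],"angular":[0,0,0],"fingers":0},{"delta_pos":[1,-0.1,0],"angular":[0,0,0],"fingers":0}]' >/dev/null && ok &&
python3 -m jog '[{"delta_pos":[0.5,0,0],"angular":[0,0,0],"fingers":0},{"delta_pos":[1,-0.1,0],"angular":[0,0,0],"fingers":0}]' >/dev/null && ok &&
python3 -m jog '[{"delta_pos":[0.5,0,0],"angular":[0,0,0],"fingers":0},{"delta_pos":[1,-0.1,0],"angular":[0,0,0],"fingers":0}]' >/dev/null && ok &&
python3 -m jog '[{"delta_pos":[0.5,0,0],"angular":[0,0,0],"fingers":0},{"delta_pos":[1,-0.1,0],"angular":[0,0,0],"fingers":0}]' >/dev/null && ok &&
python3 -m jog '[{"delta_pos":[0.5,0,0],"angular":[0,0,0],"fingers":0},{"delta_pos":[1,-0.1,0],"angular":[0,0,0],"fingers":0}]' >/dev/null && ok &&
python3 -m jog '[{"delta_pos":[0.5,0,0],"angular":[0,0,0],"fingers":0},{"delta_pos":[1,-0.1,0],"angular":[0,0,0],"fingers":0}]' >/dev/null && ok
```

```text
[504.6 126.7  -4.6] [-0.3  0.3  0.1]
[505.7 126.6  -4.6] [-1.1 -0.4 -0.7]
[506.7 126.5  -4.6] [-0.9  0.1  0.2]
[507.7 126.4  -4.6] [-0.6 -0.4 -0.1]
[508.7 126.3  -4.6] [ 0.2 -1.3  0.4]
[509.7 126.2  -4.6] [ 0.1 -0.   0.8]
[510.7 126.1  -4.6] [-0.2 -0.4 -0.1]
[511.7 126.   -4.6] [-0.8  0.1  0.7]
[512.7 125.9  -4.6] [ 0.3 -0.1  1. ]
[513.7 125.8  -4.6] [-1.   0.5 -0.3]
```

```bash
ok(){ python3 ok.py; }
python3 -m jog '[{"delta_pos":[0.5,0,0],"angular":[0,0,0],"fingers":0},{"delta_pos":[1,-0.1,0],"angular":[0,0,0],"fingers":0}]' >/dev/null; ok &&
python3 -m jog '[{"delta_pos":[0.5,0,0],"angular":[0,0,0],"fingers":0},{"delta_pos":[1,-0.1,0],"angular":[0,0,0],"fingers":0}]' >/dev/null && ok &&
python3 -m jog '[{"delta_pos":[0.5,0,0],"angular":[0,0,0],"fingers":0},{"delta_pos":[1,-0.1,0],"angular":[0,0,0],"fingers":0}]' >/dev/null && ok &&
python3 -m jog '[{"delta_pos":[0.5,0,0],"angular":[0,0,0],"fingers":0},{"delta_pos":[1,-0.1,0],"angular":[0,0,0],"fingers":0}]' >/dev/null && ok &&
python3 -m jog '[{"delta_pos":[0.5,0,0],"angular":[0,0,0],"fingers":0},{"delta_pos":[1,-0.1,0],"angular":[0,0,0],"fingers":0}]' >/dev/null && ok &&
python3 -m jog '[{"delta_pos":[0.5,0,0],"angular":[0,0,0],"fingers":0},{"delta_pos":[1,-0.1,0],"angular":[0,0,0],"fingers":0}]' >/dev/null && ok &&
python3 -m jog '[{"delta_pos":[0.5,0,0],"angular":[0,0,0],"fingers":0},{"delta_pos":[1,-0.1,0],"angular":[0,0,0],"fingers":0}]' >/dev/null && ok &&
python3 -m jog '[{"delta_pos":[0.5,0,0],"angular":[0,0,0],"fingers":0},{"delta_pos":[1,-0.1,0],"angular":[0,0,0],"fingers":0}]' >/dev/null && ok &&
python3 -m jog '[{"delta_pos":[0.5,0,0],"angular":[0,0,0],"fingers":0},{"delta_pos":[1,-0.1,0],"angular":[0,0,0],"fingers":0}]' >/dev/null && ok &&
python3 -m jog '[{"delta_pos":[0.5,0,0],"angular":[0,0,0],"fingers":0},{"delta_pos":[1,-0.1,0],"angular":[0,0,0],"fingers":0}]' >/dev/null && ok
```

```text
[514.7 125.7  -4.6] [-1.1  0.1 -0.1]
[515.7 125.6  -4.6] [-0.6  0.4  0.5]
[516.7 125.5  -4.6] [-0.9  0.4 -0.3]
[517.7 125.4  -4.6] [ 0.3 -0.1  0.2]
[518.7 125.3  -4.6] [-1.1  0.7  0.4]
[519.7 125.2  -4.6] [-1.  -0.1 -0.1]
[520.7 125.1  -4.6] [-0.4  0.2  0.2]
[521.7 125.   -4.6] [ 0.5 -0.3  0.2]
[522.7 124.9  -4.6] [-0.4  0.   0.5]
[523.6 124.8  -4.6] [-2.4  0.3  0.2]
```

```bash
ok(){ python3 ok.py; }
python3 -m jog '[{"delta_pos":[0,0,0],"angular":[0,0,0],"fingers":0}]' >/dev/null; ok &&
python3 -m jog '[{"delta_pos":[0.3,0,0],"angular":[0,0,0],"fingers":0},{"delta_pos":[0.3,0,0],"angular":[0,0,0],"fingers":0}]' >/dev/null && ok &&
python3 -m jog '[{"delta_pos":[0.3,0,0],"angular":[0,0,0],"fingers":0},{"delta_pos":[0.3,0,0],"angular":[0,0,0],"fingers":0}]' >/dev/null && ok
```

```text
[523.6 124.8  -4.6] [-2.  -0.4  0.2]
[523.6 124.8  -4.7] [-3.3  0.1  1.5]
```

Pad felt at TCP x ≈ 523.6. I build the push up gently.

```bash
python3 -m jog '[{"delta_pos":[0.3,0,0],"angular":[0,0,0],"fingers":0},{"delta_pos":[0.6,0,0],"angular":[0,0,0],"fingers":0},{"delta_pos":[0.6,0,0],"angular":[0,0,0],"fingers":0}]' >/dev/null; python3 ok.py
python3 -m jog '[{"delta_pos":[0.3,0,0],"angular":[0,0,0],"fingers":0},{"delta_pos":[0.3,0,0],"angular":[0,0,0],"fingers":0}]' >/dev/null; python3 ok.py
```

```text
[523.7 124.8  -4.7] [-6.6 -0.9  4.1]
[523.7 124.8  -4.8] [-7.2  0.5  5.7]
```

```bash
python3 -m jog '[{"delta_pos":[0.3,0,0],"angular":[0,0,0],"fingers":0},{"delta_pos":[0.6,0,0.2],"angular":[0,0,0],"fingers":0},{"delta_pos":[0.6,0,0.2],"angular":[0,0,0],"fingers":0},{"delta_pos":[0.6,0,0.2],"angular":[0,0,0],"fingers":0}]' >/dev/null; python3 ok.py
python3 -m jog '[{"delta_pos":[0,0,0],"angular":[0,0,0],"fingers":0},{"delta_pos":[0,0,0],"angular":[0,0,0],"fingers":0},{"delta_pos":[0,0,0],"angular":[0,0,0],"fingers":0}]' >/dev/null; python3 ok.py
```

```text
[523.7 124.8  -4.7] [-10.   -0.5   5.2]
[523.7 124.9  -4.7] [-9.6 -0.8  6.3]
```

About 10 N has been held against the pad for nearly a second. I back off, and locate the raised knob in the saved top view.

```bash
python3 -m jog '[{"delta_pos":[-1,0.1,0],"angular":[0,0,0],"fingers":0},{"delta_pos":[-4,0.3,0],"angular":[0,0,0],"fingers":0},{"delta_pos":[-15,1,0],"angular":[0,0,0],"fingers":0},{"delta_pos":[-25,1,30],"angular":[0,0,0],"fingers":0.2},{"delta_pos":[-25,1,80],"angular":[0,0,0],"fingers":0.45},{"delta_pos":[-25,1,140],"angular":[0,0,0],"fingers":0.45},{"delta_pos":[-25,1,160],"angular":[0,0,0],"fingers":0.45},{"delta_pos":[-25,1,160],"angular":[0,0,0],"fingers":0.45}]'
python3 - <<'E'
from h import *
import pickle
c=pickle.load(open("t8.pkl","rb"));g=c["pixels"].max(2)
print(g[138:152,115:140])
sub=g[134:158,115:140];m=(sub<75).astype(np.uint8);n,l,st,ce=cv2.connectedComponentsWithStats(m)
for i in range(1,n):
    if st[i,4]>8: print(st[i]+[115,134,0,0,0],ray(c,*(ce[i]+[115,134]),125.8))
for n,X in(("1.3",(648.5,114.7,125.6)),("1.5",(668,113.1,125.8))): print(n,proj(c,X))
w=ctrl.capture("wrist");pickle.dump(w,open("w12.pkl","wb"));print(ctrl.sense()["eef_pos"])
b=w["pixels"].max(2);m=(b<45).astype(np.uint8);m[240:]=0;n,l,st,ce=cv2.connectedComponentsWithStats(m)
for i in range(1,n):
    if st[i,4]>150: print(st[i],ce[i],ray(w,*ce[i],125.8))
E
```

```text
time_s: 35.38
eef_pos: [500.8, 125.9, 156.7]
ee_rot: [-0.0, 0.999, -0.041, 0.002]
force: [0.7, 0.2, -1.1]
grip_width: 0.45
grip_force: 0.0
[[156 155 155 157 157 155 159 156 156 154 123  57  55  55  55  50  52  56
   52  58 144 156 156 156 156]
 [157 154 158 158 156 156 157 157 157 155 115  57  58  55  59  57  55  57
   50  52  96 154 156 157 156]
 [155 157 157 157 156 155 155 157 156 154  74  61  58  59  62  58  59  58
   51  54  95 157 157 157 156]
 [156 155 154 154 155 157 156 158 157 153  79  56  56  55  57  58  57  59
   49  54  95 156 157 156 155]
 [155 156 156 156 155 155 155 156 157 154  97  53  53  54  53  55  54  54
   48  54 103 158 156 155 157]
 [156 156 156 156 155 158 156 157 157 154  93  53  50  54  53  54  54  53
   47  56 124 155 155 155 157]
 [156 157 158 156 156 155 155 157 156 143  89  56  58  55  53  55  53  53
   51  53 124 156 157 157 157]
 [157 156 155 157 156 155 158 157 152 101  92  86  87  77  68  67  62  61
   58  60 116 144 145 144 147]
 [157 157 156 155 154 156 156 155 148 100 123 134 132  90  94  93  87  78
   76  72  74  92  91 100 100]
 [155 155 156 157 156 157 156 154 129 122 180 181 178  97  92  92  94  81
   77  76  67  95  89  92  92]
 [158 156 156 157 154 155 156 153 124 125 180 181 181 128  92  90  96 120
  113 116 110  92  79  90  89]
 [156 156 157 157 155 156 155 152 100 118 166 174 168 109  90  91  98 182
  181 183 181  62  64  69  76]
 [157 156 157 156 154 157 157 153 105  93  93 139 112  92  92  95  97 181
  182 183 180  59  62  64  63]
 [157 157 156 156 156 157 157 154  96  94  91  94  93  93  92  92 102 181
  181 183 179  65  65  68  63]]
[125 137  11  11  76] [665.93399564 111.7193483  125.8       ]
[127 149  13   9  54] [637.51882607 101.12180997 125.8       ]
1.3 (np.float64(128.40765754803985), np.float64(149.0434928489132))
1.5 (np.float64(129.59148461403348), np.float64(140.43831618077434))
[500.06601386 125.79925795 155.17684892]
```

The knob is at about (667,113,126), fully up at 1.5 rad as expected. I take it from above.

```bash
python3 -m jog '[{"delta_pos":[60,-4.5,0],"angular":[0,0,0],"fingers":0.45},{"delta_pos":[115,-8.6,0],"angular":[0,0,0],"fingers":0.45},{"delta_pos":[167.5,-12.6,0],"angular":[0,0,0],"fingers":0.45},{"delta_pos":[167.5,-12.6,0],"angular":[0,0,0],"fingers":0.45},{"delta_pos":[167.5,-12.6,-20],"angular":[0,0,0],"fingers":0.45},{"delta_pos":[167.5,-12.6,-45],"angular":[0,0,0],"fingers":0.45},{"delta_pos":[167.5,-12.6,-67],"angular":[0,0,0],"fingers":0.45},{"delta_pos":[167.5,-12.6,-67],"angular":[0,0,0],"fingers":0.45}]' 35
python3 -m jog '[{"delta_pos":[0,0,0],"angular":[0,0,0],"fingers":0.2},{"delta_pos":[0,0,0],"angular":[0,0,0],"fingers":0.1},{"delta_pos":[0,0,0],"angular":[0,0,0],"fingers":0},{"delta_pos":[0,0,0],"angular":[0,0,0],"fingers":0}]' 35
```

```text
time_s: 36.42
eef_pos: [665.8, 113.4, 86.0]
ee_rot: [0.0, 0.999, -0.041, -0.003]
force: [1.5, -0.0, 1.0]
grip_width: 0.446
grip_force: 0.0
time_s: 36.92
eef_pos: [668.0, 113.1, 89.6]
ee_rot: [0.0, 0.999, -0.041, 0.0]
force: [-3.5, -2.1, 6.5]
grip_width: 0.203
grip_force: 38.0
```

```bash
python3 -m jog '[{"delta_pos":[-9.6,0.8,0.4],"angular":[0,0,0],"fingers":0},{"delta_pos":[-19.1,1.6,-0.2],"angular":[0,0,0],"fingers":0},{"delta_pos":[-28.6,2.4,-1.8],"angular":[0,0,0],"fingers":0},{"delta_pos":[-37.9,3.2,-4.3],"angular":[0,0,0],"fingers":0},{"delta_pos":[-46.8,3.9,-7.7],"angular":[0,0,0],"fingers":0},{"delta_pos":[-55.4,4.6,-12],"angular":[0,0,0],"fingers":0},{"delta_pos":[-63.5,5.3,-17.2],"angular":[0,0,0],"fingers":0},{"delta_pos":[-71.1,5.9,-23.1],"angular":[0,0,0],"fingers":0},{"delta_pos":[-77.9,6.5,-29.7],"angular":[0,0,0],"fingers":0},{"delta_pos":[-77.9,6.5,-29.7],"angular":[0,0,0],"fingers":0}]' 45
```

```text
time_s: 38.17
eef_pos: [589.8, 119.7, 59.6]
ee_rot: [0.0, 0.999, -0.041, 0.0]
force: [-4.2, -1.6, 6.5]
grip_width: 0.202
grip_force: 49.6
```

```bash
python3 -m jog '[{"delta_pos":[-6.3,0.5,-7.4],"angular":[0,0,0],"fingers":0},{"delta_pos":[-11.7,1,-15.3],"angular":[0,0,0],"fingers":0},{"delta_pos":[-16.3,1.4,-23.7],"angular":[0,0,0],"fingers":0},{"delta_pos":[-20.1,1.7,-32.5],"angular":[0,0,0],"fingers":0},{"delta_pos":[-22.5,1.9,-38],"angular":[0,0,0],"fingers":0},{"delta_pos":[-23.2,1.9,-41.5],"angular":[0,0,0],"fingers":0},{"delta_pos":[-23.5,1.9,-43.5],"angular":[0,0,0],"fingers":0},{"delta_pos":[-23.5,1.9,-43.5],"angular":[0,0,0],"fingers":0}]'
```

```text
time_s: 39.17
eef_pos: [566.0, 121.6, 15.0]
ee_rot: [0.0, 0.999, -0.041, -0.001]
force: [-5.5, -2.3, 2.7]
grip_width: 0.202
grip_force: 54.2
```

```bash
python3 -m jog '[{"delta_pos":[0,0,-0.7],"angular":[0,0,0],"fingers":0},{"delta_pos":[0,0,-0.7],"angular":[0,0,0],"fingers":0}]' | grep -E "eef|force: \["; python3 -m jog '[{"delta_pos":[0,0,-0.7],"angular":[0,0,0],"fingers":0},{"delta_pos":[0,0,-0.7],"angular":[0,0,0],"fingers":0}]' | grep -E "eef|force: \["
```

```text
eef_pos: [565.9, 121.7, 14.4]
force: [-4.9, -1.2, 2.7]
eef_pos: [565.7, 121.7, 13.7]
force: [-7.8, -2.0, 3.3]
```

```bash
python3 -m jog '[{"delta_pos":[-0.2,0,-0.7],"angular":[0,0,0],"fingers":0},{"delta_pos":[-0.2,0,-0.7],"angular":[0,0,0],"fingers":0}]' | grep -E "eef|force: \["; python3 -m jog '[{"delta_pos":[-0.2,0,-0.7],"angular":[0,0,0],"fingers":0},{"delta_pos":[-0.2,0,-0.7],"angular":[0,0,0],"fingers":0}]' | grep -E "eef|force: \["; python3 -m jog '[{"delta_pos":[-0.2,0,-0.7],"angular":[0,0,0],"fingers":0},{"delta_pos":[-0.2,0,-0.7],"angular":[0,0,0],"fingers":0}]' | grep -E "eef|force: \["
```

```text
eef_pos: [565.6, 121.7, 12.9]
force: [-6.2, -0.9, 1.8]
eef_pos: [565.4, 121.7, 12.3]
force: [-6.5, -2.1, 3.8]
eef_pos: [565.3, 121.7, 11.6]
force: [-5.7, -1.2, 3.2]
```

The clip is below 0.1 rad by position and the force is not rising. I let go here, where no snap is possible, then measure the result.

```bash
python3 -m jog '[{"delta_pos":[0,0,0],"angular":[0,0,0],"fingers":0.25},{"delta_pos":[0,0,0],"angular":[0,0,0],"fingers":0.45},{"delta_pos":[0,0,0],"angular":[0,0,0],"fingers":0.45},{"delta_pos":[0,0,30],"angular":[0,0,0],"fingers":0.45},{"delta_pos":[0,0,57],"angular":[0,0,0],"fingers":0.45},{"delta_pos":[0,0,57],"angular":[0,0,0],"fingers":0.45},{"delta_pos":[0,0,57],"angular":[0,0,0],"fingers":0.45}]' 20
python3 - <<'E'
from h import *
import pickle
w=ctrl.capture("wrist");s=ctrl.capture("scene");pickle.dump((w,s),open("13.pkl","wb"));print(ctrl.sense()["eef_pos"])
w2=pickle.load(open("w2.pkl","rb"))
print("knob z45",proj(w,(565,121.7,45)),"z52.6",proj(w,(566.4,121.7,52.6)), "w2 z45",proj(w2,(565,121.7,45)))
b=w["pixels"].max(2).astype(int);print(b[200:290:2,281]);
b2=w2["pixels"].max(2).astype(int);print("w2",b2[200:290:2,279])
for c in (268,300): print(c,b[100:300:4,c])
for x in(-125,-72,-61,-50): print(x,proj(w,(594.9+x*.9966,119.2-x*.083,12)),proj(w,(594.9+x*.9966,119.2-x*.083,20)))
E
```

```text
time_s: 41.3
eef_pos: [565.5, 121.6, 68.0]
ee_rot: [0.0, 0.999, -0.041, -0.001]
force: [-1.0, 0.5, 0.8]
grip_width: 0.451
grip_force: 0.0
[565.34350033 121.57202005  67.72739871]
knob z45 (np.float64(281.3642192757175), np.float64(239.91958185410766)) z52.6 (np.float64(281.179509517245), np.float64(242.92909421077934)) w2 z45 (np.float64(278.15545107501276), np.float64(240.31661770483893))
[151 151 152 151 152 154 154 154 153 153 153 154 154 144  72  40  39  39
  39  40  40  41  41  40  38  37  36  36 105 186 190 167  77  66  64  65
  64  64  64  64  63  63  78 107 108]
w2 [167 168 168 169 169 169 169 169 169 169 170 170 167  92  29  30  30  31
  32  34  35  35  33  33  31  30  30  53  67  68  69  68  68  68  68  67
  68  67  67  68  67  67  66  68  83]
268 [221 239 238 238 231 125 124 123 122 137 237 239 239 239 239 239 239 239
 104  62  60 171 198 197 196 196 196 195 195 194 194 193  99  52  47  47
  46  44  45 125 189  76  64  65  65  64  66 110 110 110]
300 [222 223 233 227 234 123 125 125 120 137 237 239 239 239 239 239 239 239
 103  60  54 171 198 196 196 196 196 195 194 194 194 193 193 193 191 192
 191 191 191 190 190  79  67  67  87 114 122 123 117  87]
-125 (np.float64(281.30132654425563), np.float64(330.2999295683206)) (np.float64(281.30514705425173), np.float64(337.10175471907246))
-72 (np.float64(281.32808357751327), np.float64(272.7860855253998)) (np.float64(281.33302525398256), np.float64(278.2289657819837))
-61 (np.float64(281.33409832462723), np.float64(259.8574762832607)) (np.float64(281.3393075942835), np.float64(264.9620081541016))
-50 (np.float64(281.34028734469615), np.float64(246.5542699226684)) (np.float64(281.3457779425241), np.float64(251.29801801136057))
```

```bash
python3 -m jog '[{"delta_pos":[0,0,40],"angular":[0,0,0],"fingers":0.45},{"delta_pos":[-40,0,90],"angular":[0,0,0],"fingers":0.45},{"delta_pos":[-100,-40,130],"angular":[0,0,0],"fingers":0.45},{"delta_pos":[-130,-90,150],"angular":[0,0,0],"fingers":0.45},{"delta_pos":[-130,-150,150],"angular":[0,0,0],"fingers":0.45},{"delta_pos":[-130,-150,150],"angular":[0,0,0],"fingers":0.45},{"delta_pos":[-130,-150,150],"angular":[0,0,0],"fingers":0.45}]'
python3 - <<'E'
from h import *
import pickle
s=ctrl.capture("scene");t=ctrl.capture("top");s0=pickle.load(open("scene0.pkl","rb"));t0=pickle.load(open("top0.pkl","rb"))
for n,c in(("s0",s0),("s",s)):
    g=c["pixels"].max(2).astype(int);print(n);print(g[272:296,188:206:2])
for z,x in((45,565),(52.6,566.4)): print(z,proj(s,(x,121.5,z)))
# plate in top view
g=t["pixels"].min(2);W=lambda X:proj(t,X)
for x in(-70,-58,-52,0,28,34): print(x,np.round(W((594.9+x*.9966-1,119.2-x*.083-1.5,20)),1))
for r in range(160,212,3): print(r,g[r,118:166:2])
# bystander check
d=cv2.absdiff(t["pixels"],t0["pixels"]).max(2);d[130:245,100:185]=0;m=(d>40).astype(np.uint8);n,l,st,ce=cv2.connectedComponentsWithStats(m)
print([list(map(int,q)) for q in st[1:] if q[4]>30])
E
```

```text
time_s: 42.28
eef_pos: [435.9, -28.6, 218.4]
ee_rot: [-0.0, 0.999, -0.042, -0.0]
force: [0.2, 0.1, 0.3]
grip_width: 0.445
grip_force: 0.0
s0
[[216 217 216 216 216 217 216 217 216]
 [219 217 217 217 217 217 217 217 216]
 [200 220 217 217 217 217 216 217 216]
 [154 202 219 217 217 216 217 217 217]
 [127 150 210 221 218 217 217 216 217]
 [119 122 152 171 222 217 217 216 216]
 [211 119 124 134 176 222 219 217 217]
 [253 210 119 128 135 175 223 219 216]
 [253 252 246 108  89 102 167 200 220]
 [253 253 255 142  71  72 110 156 202]
 [242 255 236 102  76  75  84 130 153]
 [231 243 123  71  75  73  70 128 127]
 [243 159  60  75  73  72  63 172 121]
 [173  83  63  70  72  70  59 235 212]
 [ 86  65  65  66  72  67  62 255 252]
 [ 66  63  66  66  68  63 192 255 252]
 [ 63  78  64  67  67  67 165 252 253]
 [ 71 119  62  65  68 121 128 183 249]
 [ 84 110  93  60  96 134 128 127 179]
 [ 99 124 127 106 128 133 133 125 133]
 [104 132 133 130 135 132 132 131 131]
 [ 92 111 132 132 133 134 132 132 130]
 [ 88  91 102 133 132 135 134 133 132]
 [116  89  89 113 125 103 134 135 134]]
s
[[234 233 233 233 23
[... 2411 characters left out ...]
45 182 182 181 183 181 137 138 138 143 184 183  99 183 184
  76  95  93  93  63 152]
199 [ 60  69  69  64 164 183 182 183 181 183 183 184 183 185 183  74 130 150
  82  94  91  94  70 153]
202 [103  97  95  91  85  80  72  87 168 169 183 184 183 184 179 101 182 180
  92  95  90  76  97 152]
205 [113 111 108 105 102  98  94  90  84  78  73  88 167 175 179 141 183 168
  92  92  92  76 153 152]
208 [123 121 119 117 116 113 111 105 102 100  96  90  85  79  74  79 168 173
 102 181 127  57 155 153]
211 [130 128 127 124 125 122 118 116 115 114 110 105 103  99  96  89  87  80
  73  86  83  55 154 152]
[[0, 219, 252, 201, 23536], [183, 332, 20, 9, 73], [472, 398, 41, 22, 454], [378, 401, 74, 19, 997]]
```

In the scene view the knob sits 3 px higher than at the start, which means z ≈ 52.6, so the clip rests on the plate at about 0.08 rad. The plate lies between the rails against the pad and no bystander has shifted, so I hand in.

```bash
python3 -c "
from rig import ctrl
print(ctrl.finish_job())"
```

```text
the job is handed in; nothing more can be done
None
```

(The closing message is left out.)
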